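Load the piston wash drawer and latch it shut

ROBOT

A 7-joint arm with a two-finger parallel gripper is mounted at the origin on the work surface. World frame = base frame: x ahead of the robot, y to its left, z up, the work surface at z = 0. Lengths are in mm, angles in rad, forces in N, time in s.
With the tool pointing down it reaches from about 425 to 950 mm from the base axis. Payload 4.7 kg.
Tool frame: the origin (TCP) lies where the fingers leave the gripper's body, on its centre line; the fingertips stand 73 mm ahead of it and the grasp point (between the pads) lies 54 mm ahead of it; z points along the fingers, y is the line along which they close (so a half turn about z gives the same grasp; the last joint's range is limited). The gripper opens to 85 mm and grips with 20 to 120 N. Pads are 22 mm wide; open, the fingers measure 114 mm over their backs; the gripper's body (76 mm by 85 mm) begins 54 mm behind the grasp point. The pads swing forward as they close: fully open they stand 13 mm farther back than shut.
Start: joints at [-1.262, 0.469, -0.049, 1.532, 0.024, 1.141, -0.082], TCP at [223.664, 636.879, 303.935] pointing down, gripper open.
Joint ranges: [-2.59, 2.59], [-0.33, 1.99], [-1.39, 1.29], [0.1, 2.45], [-1.04, 4.18], [0.21, 1.99], [-2.66, 2.66]. Speed limits (rad/s): [2.57, 2.57, 3.14, 3.14, 3.14, 3.14, 3.14].

INTERFACE

Orientations are given as a rotation vector (axis times angle).
In Python, from rig import monitor, viewer, bot gives the robot as it stands.
- The arm moves only by the tool apply_moves, never from a script. Its argument "moves" is text: rows parted by semicolons, each of 7 numbers parted by spaces: the turn, a rotation vector about the world's x, y, z in degrees, then the shift along the world's x, y, z in cm, then the closure, from -1 (fully open) to 1 (shut), so that 0 is half open. A call has 1 to 5 rows; each row is the pose to reach, as a shift and turn from the pose commanded when the call began; what a row does not reach only later rows make up. A row lasts 1/10 s, in which the tool goes at most 50 mm and 8.59 degrees, less where a joint would pass 70% of its speed; a pose out of reach is approached as far as the arm can. A call with a gripper value outside its range is refused whole. The fingers move at their own pace and stop on an object; "force" is the grip in N (left out, the last holds). Time passes only in rows, so rows that repeat a pose let the fingers close. It gives the time, the measured TCP pose, the force, the opening and the grip force at its end, in the units of the state.
- monitor.state(): the state, without advancing time (a new reading comes with each control period).
- viewer.grab_frame(name): name is "scene" or "side" or "wrist"; returns a dict with "frame" (420x560x3 uint8, red, green, blue), "camera_matrix" (3x3 intrinsics, pixels), "R" (3x3) and "t" (3): a world point X has camera coordinates R X + t. Camera axes: x right, y down, z forward; pixel columns grow to the right and rows downward; lengths in mm; the calibration is good to about 2 mm. A picture is of the moment at which its call begins. There is no depth.
- bot.close_job(): hands the job in; it is judged then, once.
The state is a dict: "time": time; "joint_pos": joint angles; "qvel": joint speeds; "joint_efforts": joint torques, N m; "tool_pos": TCP position; "orientation": TCP orientation; "wrist_force": force on the tool from outside, world axes, zero at the start; "wrist_torque": the same for the moment, N m; "gripper_width": finger opening in mm; "grasp_force": force on a finger pad.
Only numpy, scipy, OpenCV 4.12 (cv2) and the standard library are available. Lean on these libraries where they do the work, as an engineer would, in place of code of your own. Each camera call takes 0.05 s, during which the arm holds its last target. There are 200 camera calls.

TASK

Without lifting it, pull the parts tray towards you by its far lip until it stands inside the yellow corner marks, then stand every piston from it upright in a well of the open wash drawer, one to a well, and lower the hold-down plate over the drawer's two locating pins until it rests flush on the shoulders. Then push the drawer in by its yellow panel until its push-push latch catches, let go, and make sure that it stays latched (another full push would pop it open again). Leave the other things on the bench where they are.

Things in the scene. Friction and masses are not known exactly. Their poses are not given: they have to be found in the camera images.
- parts_tray: shallow dark steel parts tray, 150 x 150 mm, 20 mm high, walls 4 mm, floor 3 mm thick, about 0.45 kg, loose on the bench; origin: centre of its underside; its far lip is its +x wall (outer face 75 mm from the origin along its +x), its z is up. Nothing stands within 40 mm behind that wall.
- bay: four yellow corner marks painted flat on the bench round a square of 205 x 205 mm inside; origin: centre of the square on the bench surface; x and y along its sides, x pointing away from the robot. It does not move.
- piston1: bright aluminium brake piston, a solid cylinder 32 mm in diameter and 36 mm tall, about 0.11 kg, at first standing upright in the parts tray; origin: centre of its underside, z along its axis. Three or four pistons are there; absent ones read None.
- piston2: bright aluminium brake piston, a solid cylinder 32 mm in diameter and 36 mm tall, about 0.11 kg, at first standing upright in the parts tray; origin: centre of its underside, z along its axis. Three or four pistons are there; absent ones read None.
- piston3: bright aluminium brake piston, a solid cylinder 32 mm in diameter and 36 mm tall, about 0.11 kg, at first standing upright in the parts tray; origin: centre of its underside, z along its axis. Three or four pistons are there; absent ones read None.
- piston4: bright aluminium brake piston, a solid cylinder 32 mm in diameter and 36 mm tall, about 0.11 kg, at first standing upright in the parts tray; origin: centre of its underside, z along its axis. Three or four pistons are there; absent ones read None.
- plate: aluminium hold-down plate, 60 mm (x) x 216 mm (y) x 5 mm thick, about 0.3 kg, with a red grip bar on top in the middle, 12 mm wide (x), 60 mm long (y), from 5 to 25 mm above the underside; two 11 mm through holes at y = +97 and -97 mm, x = 0; either way round fits; origin: centre of its underside. At first it lies on the cabinet's roof.
- washer: green wash cabinet, fixed to the bench: hood 160 mm deep (x) x 250 mm wide (y), roof surface at 94 mm with a red rim up to 100 mm above the bench; origin: centre of the hood's underside at bench height; the drawer comes out towards its -x. An 8 mm thick base plate runs under the drawer, from 195 mm before the origin.
- bed (a point): centre of the drawer's bed on the wells' floor, 20 mm above the bench; moves with the drawer; axes as the cabinet's, +x into it. Drawer open: 135 mm before the cabinet's origin, hood front 55 mm beyond. Four square wells in a row along y, their walls 14 mm high. The plate is flush when its underside is 40 mm above this point and its holes are over the pins, 4 mm clear of the pistons.
- pin_left (a point): tip of the drawer's left steel locating pin (bed y = +97 mm), 8 mm in diameter, 18 mm tall, tapering over its last 6 mm, on a black shoulder 18 mm in diameter whose top is 40 mm above the bed; moves with the drawer
- pin_right (a point): tip of the drawer's right steel locating pin (bed y = -97 mm), 8 mm in diameter, 18 mm tall, tapering over its last 6 mm, on a black shoulder 18 mm in diameter whose top is 40 mm above the bed; moves with the drawer
- well1 (a point): centre of the floor of one of the four wells (37 x 37 mm inside, 14 mm deep), 41 mm apart along y; axes as the bed's
- well2 (a point): centre of the floor of one of the four wells (37 x 37 mm inside, 14 mm deep), 41 mm apart along y; axes as the bed's
- well3 (a point): centre of the floor of one of the four wells (37 x 37 mm inside, 14 mm deep), 41 mm apart along y; axes as the bed's
- well4 (a point): centre of the floor of one of the four wells (37 x 37 mm inside, 14 mm deep), 41 mm apart along y; axes as the bed's
- panel (a point): point on the outer face of the drawer's yellow push panel, in the middle of its width, 10 mm below its top edge; the panel is 6 mm thick, 220 mm wide and reaches from 10 to 58 mm above the bench; its outer face looks to the cabinet's -x; push towards the cabinet's +x. Between the panel's inner face and the bed's centre there are 60 mm.
- drawer (a joint): how far the drawer is pushed in, m: 0 open (a spring keeps it there), 0.102 at its end stop, 0.0915 latched. The spring pushes out with 3 N open, 7.3 N at the stop; damping adds some 35 N per m/s: push slowly. Pushed to the stop (past 0.100) and let go, it comes back to 0.0915 and stays latched; pushed to the stop and let go once more, it pops fully open.
- grease_jar: yellow jar with black cap, 60 mm wide, 85 mm tall, to be left alone; origin: centre of its underside
- bearing: steel ring 40 mm across, 14 mm high, between tray and cabinet, to be left alone; origin: centre of its underside
- spanner: steel spanner lying between the tray's bay and the cabinet, pointing at the robot, to be left alone; origin: underside of its middle
- spray_can: orange spray can, 64 mm wide, 190 mm tall, right of the cabinet, to be left alone; origin: centre of its underside
- caliper: orange brake caliper casting, 110 x 120 x 75 mm, left of the tray, to be left alone; origin: centre of its underside
- mesh_bowl: steel bowl, 100 mm across, 40 mm high, on the left, to be left alone; origin: centre of its underside
- screwdriver: screwdriver lying at the back of the bench, to be left alone; origin: underside of its middle
Mind the look-alikes: they are no part of the job. What is shaped like the piston2 but orange or turquoise is not meant.

How it is judged (in metres and radians):
On the way, in this order (a step that is already met when the one before it is completed fails the run):
1. the fingers pull the tray at its far lip: they touch it from beyond its middle while it has moved more than 10 mm (contact force between the fingers and parts_tray above 0.3 N and x of the grasp point in the frame of parts_tray above 0.05 m and distance of parts_tray from where it was at the start of the episode above 0.01 m), for 0.1 s.
2. the tray stands inside the yellow corner marks (x of parts_tray in the frame of bay between -0.03 and 0.03 m and y of parts_tray in the frame of bay between -0.03 and 0.03 m and angle between the x axis of parts_tray and the x axis of bay, either way round below 0.3 rad and height (world z) of parts_tray below 0.006 m and linear speed of parts_tray below 0.02 m/s), for 0.2 s.
3. with the drawer open, every piston stands upright on the floor of a well, released, the plate not yet on (x of piston1 in the frame of bed between -0.008 and 0.008 m and y of piston1 in the frame of bed between -0.07 and 0.07 m and z of each of piston1, piston2, piston3, piston4 in the frame of bed below 0.004 m and angle between each of piston1, piston2, piston3, piston4's own z axis and vertical below 0.12 rad and x of piston2 in the frame of bed between -0.008 and 0.008 m and y of piston2 in the frame of bed between -0.07 and 0.07 m and x of piston3 in the frame of bed between -0.008 and 0.008 m and y of piston3 in the frame of bed between -0.07 and 0.07 m and x of piston4 in the frame of bed between -0.008 and 0.008 m and y of piston4 in the frame of bed between -0.07 and 0.07 m and value of joint drawer below 0.02 m and contact force between the fingers and anything else below 0.2 N and horizontal distance between plate and bed above 0.05 m), for 0.2 s.
4. with the drawer still open and the pistons in place, the plate rests flush over both pins, released (x of piston1 in the frame of bed between -0.008 and 0.008 m and y of piston1 in the frame of bed between -0.07 and 0.07 m and z of each of piston1, piston2, piston3, piston4 in the frame of bed below 0.004 m and angle between each of piston1, piston2, piston3, piston4's own z axis and vertical below 0.12 rad and x of piston2 in the frame of bed between -0.008 and 0.008 m and y of piston2 in the frame of bed between -0.07 and 0.07 m and x of piston3 in the frame of bed between -0.008 and 0.008 m and y of piston3 in the frame of bed between -0.07 and 0.07 m and x of piston4 in the frame of bed between -0.008 and 0.008 m and y of piston4 in the frame of bed between -0.07 and 0.07 m and z of plate in the frame of bed between 0.0375 and 0.0425 m and angle between plate's own z axis and vertical below 0.03 rad and x of plate in the frame of bed between -0.004 and 0.004 m and y of plate in the frame of bed between -0.004 and 0.004 m and value of joint drawer below 0.02 m and contact force between the fingers and plate below 0.2 N), for 0.2 s.
5. the drawer is pushed in to the end of its travel (value of joint drawer above 0.0995 m), for 0.02 s.
6. the drawer is let go and stays latched (value of joint drawer between 0.088 and 0.096 m and contact force between the fingers and anything else below 0.2 N), for 0.5 s.
At the end, for the whole second after the job is handed in: Drawer latched (88 to 96 mm in), untouched; each piston upright (0.12 rad) on a well floor (4 mm); plate flush over both pins (37.5 to 42.5 mm above the bed, centred to 4 mm, tilt under 0.03 rad); tray inside the marks (30 mm of centre each way, 0.3 rad) (value of joint drawer between 0.088 and 0.096 m and velocity of joint drawer below 0.01 m/s and x of piston1 in the frame of bed between -0.008 and 0.008 m and y of piston1 in the frame of bed between -0.07 and 0.07 m and z of each of piston1, piston2, piston3, piston4 in the frame of bed below 0.004 m and angle between each of piston1, piston2, piston3, piston4's own z axis and vertical below 0.12 rad and x of piston2 in the frame of bed between -0.008 and 0.008 m and y of piston2 in the frame of bed between -0.07 and 0.07 m and x of piston3 in the frame of bed between -0.008 and 0.008 m and y of piston3 in the frame of bed between -0.07 and 0.07 m and x of piston4 in the frame of bed between -0.008 and 0.008 m and y of piston4 in the frame of bed between -0.07 and 0.07 m and z of plate in the frame of bed between 0.0375 and 0.0425 m and angle between plate's own z axis and vertical below 0.03 rad and x of plate in the frame of bed between -0.004 and 0.004 m and y of plate in the frame of bed between -0.004 and 0.004 m and x of parts_tray in the frame of bay between -0.03 and 0.03 m and y of parts_tray in the frame of bay between -0.03 and 0.03 m and angle between the x axis of parts_tray and the x axis of bay, either way round below 0.3 rad and height (world z) of parts_tray below 0.006 m).
It fails at once if the parts tray is lifted off the bench (by more than 15 mm) (height (world z) of parts_tray above 0.015 m).
It fails at once if one of the other things on the bench is shifted by more than 30 mm (distance of any of grease_jar, bearing, spanner, spray_can, caliper, mesh_bowl, screwdriver from where it was at the start of the episode above 0.03 m).
Of piston1, piston2, piston3, piston4 only 3 to 4 are there at a start; the rules pass over those that are not, and their reading is None.
At some moment in a run one of plate, piston1, piston2, piston3, piston4 may be knocked a few centimetres aside while the robot is not near it.
It also fails if it takes over 200 s, if anything falls off the work surface, if the arm or the gripper's body presses on something with over 40 N, if the wrist force passes 120 N, or if a joint passes its speed limit or range.

## Working session

There is one attempt and no reset: what is moved stays moved. The work goes in short steps, Python scripts to look and compute and a tool call to move; the robot and the scene stay as the last step left them, time stands still between calls to the robot, and variables do not carry over. Pictures are saved under pics/ and viewed, at most 14 in all, crops included, and the job is handed in when it is done.

Besides the shell and the picture viewer there is one more tool, called after "Call:" in YAML: its name, and indented under it one key for each argument. apply_moves: Moves the arm, as the interface text tells. Its arguments: {"type":"object","properties":{"moves":{"type":"string"},"force":{"type":"number"}},"required":["moves"]}

```bash
mkdir -p pics; cat > h.py <<'E'
import numpy as np, cv2
from rig import monitor, viewer, bot
def grab(n,save=None):
    f=viewer.grab_frame(n)
    f={k:np.array(v) for k,v in f.items()}
    if save: cv2.imwrite(f'pics/{save}.png',f['frame'][:,:,::-1])
    return f
def onplane(f,u,v,z):
    K,R,t=f['camera_matrix'],f['R'],f['t'].ravel()
    d=R.T@np.linalg.inv(K)@np.array([u,v,1.]); c=-R.T@t
    return c+d*(z-c[2])/d[2]
def proj(f,X):
    p=f['camera_matrix']@(f['R']@np.array(X,float)+f['t'].ravel()); return p[:2]/p[2]
E
python3 - <<'E'
from h import *
import pickle
D={}
for n in ['scene','side','wrist']:
    D[n]=grab(n,n+'0'); f=D[n]; print(n,(-f['R'].T@f['t'].ravel()).round(),f['R'][2].round(2))
pickle.dump(D,open('d0.pkl','wb'))
print(monitor.state())
E
```

```text
scene [1365.  949. 1227.] [-0.46 -0.57 -0.68]
side [ -47. -846.  944.] [ 0.48  0.61 -0.62]
wrist [155. 660. 373.] [ 0.26 -0.09 -0.96]
{'time': 0.15, 'joint_pos': array([-1.26190508,  0.46931648, -0.0485739 ,  1.53338894,  0.02409535,
        1.14100363, -0.08230487]), 'qvel': array([-1.40351504e-03, -1.74790548e-03,  3.47657491e-03, -5.67836181e-03,
       -8.18892519e-05, -1.48466383e-03, -5.26696244e-04]), 'joint_efforts': array([ 8.49048974e-04, -5.10766053e+01, -4.65168210e-02, -2.37978566e+01,
        1.07330331e-02,  5.45456976e-03, -3.80522536e-06]), 'tool_pos': array([223.58065285, 636.55526227, 303.07463008]), 'orientation': array([-5.28048470e-01, -3.09668702e+00,  2.38335662e-03]), 'wrist_force': array([-0.32042191,  0.0172291 , -0.13310454]), 'wrist_torque': array([-0.02135144, -0.01047471, -0.00198102]), 'grasp_force': 0.0, 'gripper_width': 85.37678988049436}
```

View pics/scene0.png

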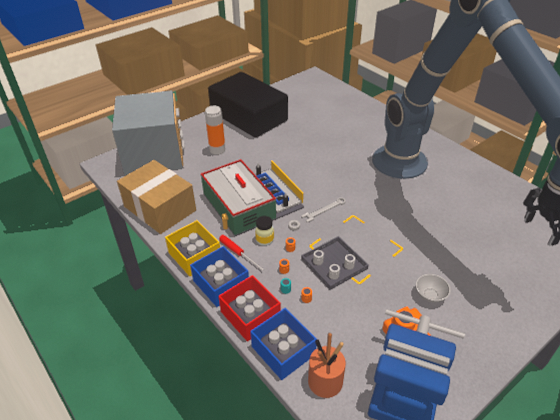

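View pics/side0.png

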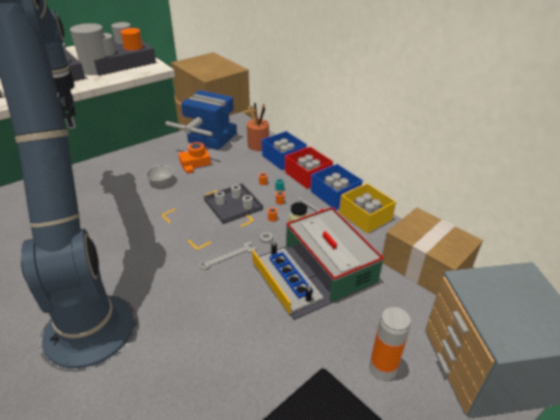

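The tray holds three bright pistons: scene (319,257), (335,270), (350,261); side (219,197), (236,190), (247,202). The orange and turquoise look-alikes (scene (290,243), (284,266), (286,286), (306,295)) stand outside the tray, and so do the pistons in the bins. The ones in the tray fit the description. I'll confirm this in an enlarged crop.

```bash
python3 - <<'E'
from h import *
a=cv2.imread('pics/scene0.png')[145:295,195:415]; cv2.imwrite('pics/c1.png',cv2.resize(a,(792,540),interpolation=cv2.INTER_CUBIC))
a=cv2.imread('pics/side0.png')[170:320,150:390]; cv2.imwrite('pics/c2.png',cv2.resize(a,(800,500),interpolation=cv2.INTER_CUBIC))
E
```

```text
(no output)
```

View pics/c1.png

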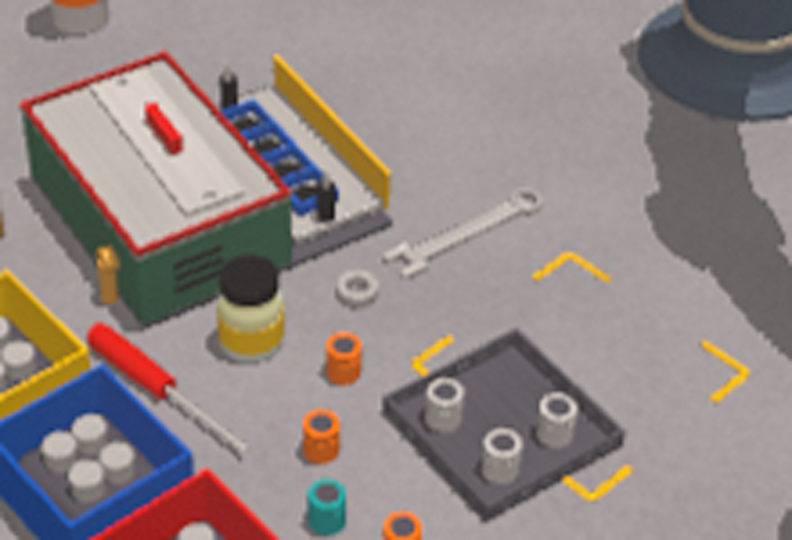

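View pics/c2.png

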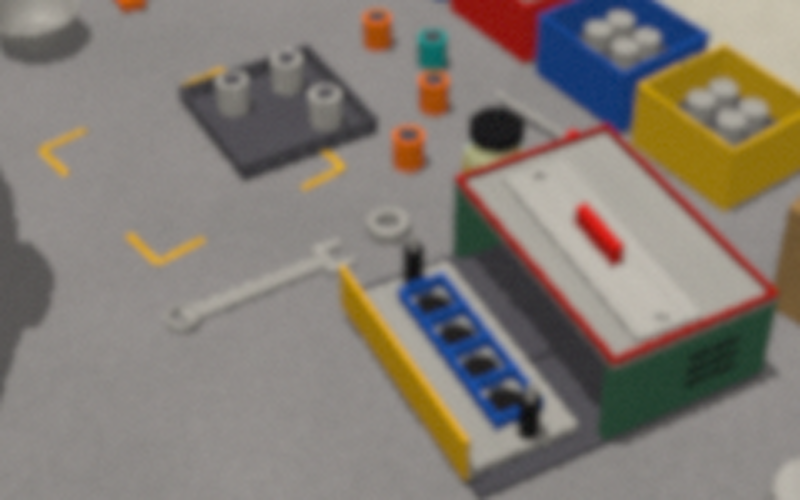

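Both crops show the three bright hollow-looking pistons inside the dark tray (c1 (445,388), (502,440), (558,404)). The drawer is open with four wells, and the plate lies on the roof with its red bar at c1 (163,128).

```bash
python3 - <<'E'
from h import *
import pickle
D=pickle.load(open('d0.pkl','rb'))
S=lambda p:(p[0]/3.6+195,p[1]/3.6+145); T=lambda p:(p[0]/3.3333+150,p[1]/3.3333+170)
P=lambda l,z,a=None,b=None:print(l,z,[onplane(D['scene'],*S(p),z)[:2].round(0).tolist() for p in a or []],[onplane(D['side'],*T(p),z)[:2].round(0).tolist() for p in b or []])
P('bay',0,[(570,255),(748,373),(592,497),(414,368)],[(40,152),(160,262),(343,165)])
P('tray',20,[(515,332),(623,433),(486,508),(385,402)],[(305,47),(376,122),(245,165),(182,92)])
P('pist',39,[(445,388),(502,440),(558,404)],[(325,93),(287,58),(232,78)])
P('holes',99,[(208,195),(122,83)],[(540,176),(660,317)])
P('roof',100,[(288,190),(165,55),(25,103),(138,250)],[(459,180),(615,360),(775,293),(608,128)])
P('pins',78,[(326,180),(228,72)],[(413,242),(527,393)])
P('panel',58,[(388,172),(275,58)],[(343,268),(468,445)])
P('base',8,[(390,222)],[(480,492)])
P('jar',85,[(250,275)],[(497,125)])
P('bearing',14,[(357,286)],[(388,222)])
P('can',0,None,None)
P('cap',0,None,[(0,0)])
P('orange',36,[(343,343),(320,420),(326,490)],[(409,130),(434,80)])
P('spanner',3,[(395,258),(528,200)],[(330,252),(180,318)])
E
```

```text
bay 0 [[366.0, 106.0], [352.0, 317.0], [562.0, 328.0], [580.0, 121.0]] [[345.0, 311.0], [363.0, 100.0], [574.0, 117.0]]
tray 20 [[492.0, 160.0], [505.0, 306.0], [651.0, 291.0], [639.0, 149.0]] [[640.0, 283.0], [626.0, 133.0], [485.0, 152.0], [495.0, 290.0]]
pist 39 [[600.0, 182.0], [602.0, 257.0], [537.0, 258.0]] [[598.0, 181.0], [600.0, 254.0], [536.0, 258.0]]
holes 99 [[645.0, -95.0], [611.0, -282.0]] [[639.0, -99.0], [604.0, -288.0]]
roof 100 [[585.0, -52.0], [553.0, -290.0], [703.0, -316.0], [738.0, -75.0]] [[578.0, -62.0], [544.0, -301.0], [696.0, -324.0], [732.0, -84.0]]
pins 78 [[533.0, -60.0], [504.0, -251.0]] [[513.0, -83.0], [482.0, -272.0]]
panel 58 [[465.0, -48.0], [438.0, -259.0]] [[459.0, -57.0], [425.0, -272.0]]
base 8 [[474.0, -34.0]] [[431.0, -282.0]]
jar 85 [[672.0, 2.0]] [[666.0, -6.0]]
bearing 14 [[561.0, 18.0]] [[552.0, 9.0]]
can 0 [] []
cap 0 [] [[428.0, 587.0]]
orange 36 [[632.0, 82.0], [705.0, 140.0], [750.0, 202.0]] [[632.0, 86.0], [702.0, 138.0]]
spanner 3 [[500.0, 4.0], [344.0, 25.0]] [[492.0, 17.0], [341.0, 25.0]]
```

Call:
apply_moves:
  moves: "0 0 14 17 -16.5 0 -1; 0 0 14 17 -16.5 0 -1; 0 0 14 17 -16.5 0 -1; 0 0 14 17 -16.5 0 -1; 0 0 14 17 -16.5 0 -1"

```text
time: 0.65
tool_pos: [396.4, 468.6, 303.7]
orientation: [0.152, 3.137, -0.002]
wrist_force: [0.0, -0.1, 0.3]
gripper_width: 85.3
grasp_force: 0.0
```

Call:
apply_moves:
  moves: "0 0 0 17 -16.5 0 -0.2; 0 0 0 17 -16.5 0 -0.2; 0 0 0 17 -16.5 0 -0.2; 0 0 0 17 -16.5 0 -0.2; 0 0 0 17 -16.5 0 -0.2"

```text
time: 1.15
tool_pos: [566.0, 303.3, 303.7]
orientation: [0.152, 3.137, -0.002]
wrist_force: [1.1, 0.3, -0.3]
gripper_width: 51.1
grasp_force: 0.0
```

Call:
apply_moves:
  moves: "0 0 0 9.8 -9.4 -5 -0.2; 0 0 0 9.8 -9.4 -5 -0.2; 0 0 0 9.8 -9.4 -5 -0.2; 0 0 0 9.8 -9.4 -5 -0.2; 0 0 0 9.8 -9.4 -5 -0.2"

```text
time: 1.65
tool_pos: [662.0, 211.4, 252.6]
orientation: [-0.151, -3.136, 0.001]
wrist_force: [-0.4, 0.9, 0.3]
gripper_width: 51.3
grasp_force: 0.0
```

```bash
python3 - <<'E'
from h import *
import pickle
f=grab('wrist','w1'); pickle.dump(f,open('w1.pkl','wb'))
s=monitor.state(); print(s['time'],s['tool_pos'],s['gripper_width'])
for X in [(642,214,20),(662,213,0),(567,221,3)]: print(proj(f,X))
E
```

```text
1.7 [661.30109155 213.37705    253.45205497] 51.20880276522477
[284.61631952 169.04247815]
[285.48152167 186.9230522 ]
[284.42206863  76.33069554]
```

View pics/w1.png

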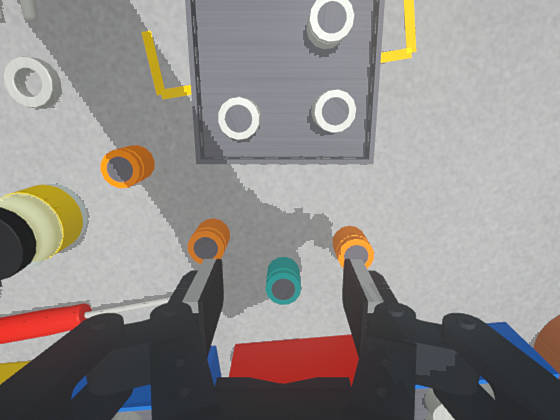

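The wrist view shows the tray's far lip as an edge at row 161 between columns 197 and 373. Clear bench lies behind it, down to the look-alikes at row 225.

```bash
python3 - <<'E'
from h import *
import pickle
f=pickle.load(open('w1.pkl','rb'))
for p,z in [((197,161),20),((373,161),20),((238,118),39),((335,110),39),((331,18),39),((210,235),36),((352,240),36)]: print(p,onplane(f,*p,z).round())
for X in [(661,213+35,0),(661,213-35,0),(672,213,0)]:print(proj(f,X))
E
```

```text
(197, 161) [628. 141.  20.]
(373, 161) [642. 289.  20.]
(238, 118) [596. 182.  39.]
(335, 110) [597. 257.  39.]
(331, 18) [534. 257.  39.]
(210, 235) [689. 146.  36.]
(352, 240) [705. 266.  36.]
[323.44519811 182.29122478]
[247.53755132 189.41346762]
[286.48940824 197.42838456]
```

Call:
apply_moves:
  moves: "0 0 0 0 0 -5 -0.2; 0 0 0 0 0 -10 -0.2; 0 0 0 0 0 -14 -0.2; 0 0 0 0 0 -17 -0.2; 0 0 0 0 0 -17.7 -0.2"

```text
time: 2.2
tool_pos: [658.4, 214.7, 73.5]
orientation: [-0.141, -3.132, 0.002]
wrist_force: [-1.3, -0.0, -0.6]
gripper_width: 51.4
grasp_force: 0.0
```

Call:
apply_moves:
  moves: "0 0 0 -0.7 0 0 -0.2; 0 0 0 -1.2 0 0 -0.2; 0 0 0 -1.8 0 0 -0.2; 0 0 0 -2.5 0 0 -0.2; 0 0 0 -3.3 0 0 -0.2"

```text
time: 2.7
tool_pos: [631.1, 213.1, 79.6]
orientation: [0.147, 3.13, 0.004]
wrist_force: [6.4, -1.1, 1.2]
gripper_width: 51.3
grasp_force: 2.8
```

Call:
apply_moves:
  moves: "0 0 1 -0.9 0 0 -0.2; 0 0 2 -1.8 0 0 -0.2; 0 0 3 -2.7 0 0 -0.2; 0 0 4 -3.6 0 0 -0.2; 0 0 4 -4.4 0 0 -0.2"

```text
time: 3.2
tool_pos: [587.0, 213.4, 79.6]
orientation: [0.037, 3.133, 0.004]
wrist_force: [5.6, 0.2, -0.9]
gripper_width: 51.6
grasp_force: 2.8
```

Call:
apply_moves:
  moves: "0 0 1 -0.9 0 0 -0.2; 0 0 2 -1.7 0.1 0 -0.2; 0 0 3 -2.5 0.2 0 -0.2; 0 0 3 -3.0 0.2 0 -0.2; 0 0 3 -3.2 0.2 0 -0.2"

```text
time: 3.7
tool_pos: [555.1, 215.4, 79.5]
orientation: [-0.045, 3.133, 0.004]
wrist_force: [6.8, 0.7, 1.1]
gripper_width: 51.1
grasp_force: 3.1
```

Call:
apply_moves:
  moves: "0 0 0 1 0 0 -0.2; 0 0 0 2 0 0 -0.2; 0 0 0 2 0 5 -0.6; 0 0 0 2 0 10 -0.6; 0 0 0 2 0 15 -0.6"

```text
time: 4.2
tool_pos: [572.6, 214.5, 228.1]
orientation: [0.045, -3.139, 0.001]
wrist_force: [1.7, 0.3, -0.7]
gripper_width: 68.3
grasp_force: 0.0
```

```bash
python3 - <<'E'
from h import *
import pickle
f=grab('wrist','w2'); pickle.dump(f,open('w2.pkl','wb'))
E
```

```text
(no output)
```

View pics/w2.png

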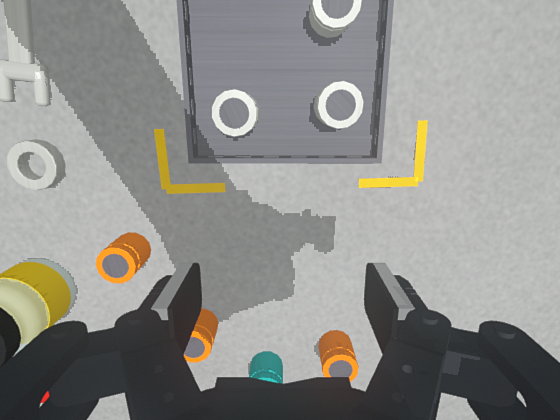

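The tray is inside the corner marks: its lip at row 160 sits just short of the marks at row 187. The pistons are at (234,112), (340,104), (334,5).

```bash
python3 - <<'E'
from h import *
import pickle
f=pickle.load(open('w2.pkl','rb'))
for n,p,z in [('lip',(189,159),20),('lip',(381,159),20),('p',(234.5,112),39),('p',(340,104),39),('p',(334,5),39),('mark',(167,191),0),('mark',(419,184),0)]: print(n,onplane(f,*p,z).round(1))
s=monitor.state();print(s['tool_pos'])
# ring mask centroids
g=f['frame'].astype(int); m=((g.min(2)>225)).astype(np.uint8)
n,l,st,c=cv2.connectedComponentsWithStats(m)
for i in range(1,n):
    if st[i,4]>300: print(st[i],c[i].round(),onplane(f,*(st[i,:2]+st[i,2:4]/2),39).round(1))
E
```

```text
lip [542.3 140.3  20. ]
lip [538. 289.  20.]
p [505.7 178.3  39. ]
p [498.3 251.4  39. ]
p [437.2 243.   39. ]
mark [573.2 115.2   0. ]
mark [560.9 329.    0. ]
[576.5485387  216.12041457 237.73688474]
[313   0  48  27 522] [336.  14.] [442.  245.3  39. ]
[318  81  45  47 825] [340. 104.] [498.6 251.8  39. ]
[212  90  44  46 799] [234. 112.] [506.4 177.9  39. ]
```

Call:
apply_moves:
  moves: "0 0 -43 -6 1.5 -3 -0.1; 0 0 -43 -6 1.5 -3 -0.1; 0 0 -43 -6 1.5 -3 -0.1; 0 0 -43 -6 1.5 -3 -0.1; 0 0 -43 -6 1.5 -3 -0.1"
  force: 40

```text
time: 4.75
tool_pos: [512.5, 229.9, 196.8]
orientation: [-1.117, -2.935, 0.001]
wrist_force: [-0.4, 0.3, 0.5]
gripper_width: 46.7
grasp_force: 0.0
```

Call:
apply_moves:
  moves: "0 0 -43 -7.7 1.4 -3 -0.1; 0 0 -43 -7.7 1.4 -3 -0.1; 0 0 -43 -7.7 1.4 -3 -0.1; 0 0 -43 -7.7 1.4 -3 -0.1; 0 0 -43 -7.7 1.4 -3 -0.1"

```text
time: 5.25
tool_pos: [435.5, 244.0, 166.8]
orientation: [-2.115, -2.323, 0.001]
wrist_force: [-0.1, -0.6, 0.7]
gripper_width: 46.9
grasp_force: 0.0
```

Call:
apply_moves:
  moves: "0 0 -14 0 0 0 -0.1; 0 0 -14 0 0 0 -0.1; 0 0 -14 0 0 0 -0.1; 0 0 -14 0 0 0 -0.1"

```text
time: 5.65
tool_pos: [435.7, 244.0, 166.8]
orientation: [-2.374, -2.057, 0.001]
wrist_force: [0.1, -0.0, 0.8]
gripper_width: 46.9
grasp_force: 0.0
```

```bash
python3 - <<'E'
from h import *
import pickle
f=grab('wrist','w3'); pickle.dump(f,open('w3.pkl','wb'))
s=monitor.state();print(s['time'],s['tool_pos'],s['gripper_width'],s['joint_pos'].round(2))
from scipy.spatial.transform import Rotation as R
M=R.from_rotvec(s['orientation']).as_matrix();print(M.round(3)[:,1:])
g=f['frame'].astype(int); m=((g.min(2)>225)).astype(np.uint8)
n,l,st,c=cv2.connectedComponentsWithStats(m)
for i in range(1,n):
    if st[i,4]>300: print(st[i],c[i].round(),onplane(f,*(st[i,:2]+st[i,2:4]/2),39).round(1))
E
```

```text
5.7 [435.67388503 243.95377767 166.86889389] 46.70477214517079 [-0.92  0.38  0.41  2.1  -0.23  0.71 -0.51]
[[ 0.99  -0.   ]
 [-0.143 -0.   ]
 [-0.    -1.   ]]
```

View pics/w3.png

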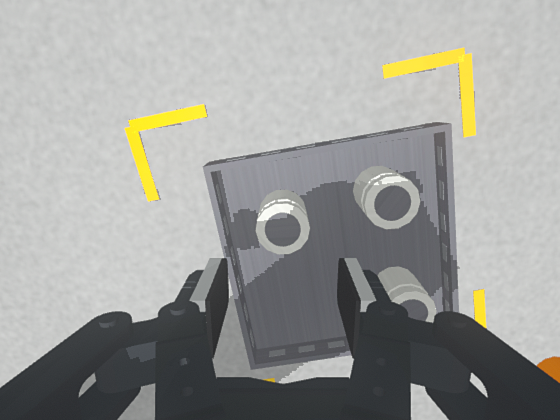

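Pistons are at (283,228), (390,203), (410,300). The tray stays within the marks.

```bash
python3 - <<'E'
from h import *
import pickle
f=pickle.load(open('w3.pkl','rb'))
for p,z in [((283,228),39),((390,203),39),((409,302),39),((205,165),20),((450,125),20),((250,365),20),((132,128),0),((466,55),0),((480,320),0)]: print(p,onplane(f,*p,z).round(1))
for X in [(436,244,39),(498,251,39),(506,178,39)]: print(proj(f,X).round())
E
```

```text
(283, 228) [435.1 245.3  39. ]
(390, 203) [497.8 251.6  39. ]
(409, 302) [505.7 186.1  39. ]
(205, 165) [393.  285.5  20. ]
(450, 125) [540.6 288.3  20. ]
(250, 365) [395.9 138.6  20. ]
(132, 128) [346.5 313.    0. ]
(466, 55) [559.6 326.5  -0. ]
(480, 320) [570.1 138.    0. ]
[285. 230.]
[390. 204.]
[410. 313.]
```

Call:
apply_moves:
  moves: "0 0 0 0 0.1 -4 -0.1; 0 0 0 0 0.1 -6.5 -0.1; 0 0 0 0 0.1 -7.5 -0.1; 0 0 0 0 0.1 -7.5 -0.1; 0 0 0 0 0.1 -7.5 0.6"

```text
time: 6.2
tool_pos: [436.3, 245.0, 92.6]
orientation: [2.376, 2.055, 0.002]
wrist_force: [-0.1, 0.3, -0.1]
gripper_width: 34.0
grasp_force: 0.0
```

Call:
apply_moves:
  moves: "0 0 0 0 0 0 0.6; 0 0 0 0 0 0 0.6; 0 0 0 0 0 0 0.6; 0 0 0 0 0 1 0.6; 0 0 0 0 0 3 0.6"

```text
time: 6.7
tool_pos: [434.7, 244.4, 121.7]
orientation: [-2.376, -2.055, 0.005]
wrist_force: [-0.1, 0.0, -0.9]
gripper_width: 30.5
grasp_force: 39.7
```

Call:
apply_moves:
  moves: "0 0 0 0 0 4 0.6; 0 0 0 1 -4 8 0.6; 0 0 0 2 -9 12 0.6; 0 0 0 3 -14 12 0.6; 0 0 0 4 -19 12 0.6"

```text
time: 7.2
tool_pos: [472.3, 73.6, 243.3]
orientation: [2.374, 2.056, 0.007]
wrist_force: [1.6, -0.5, -1.4]
gripper_width: 30.5
grasp_force: 39.8
```

Call:
apply_moves:
  moves: "0 0 0 1 -5 0 0.6; 0 0 0 2 -10 0 0.6; 0 0 0 2.5 -15 0 0.6; 0 0 0 3 -20 0 0.6; 0 0 0 3 -22.3 0 0.6"

```text
time: 7.7
tool_pos: [501.0, -153.0, 241.8]
orientation: [2.38, 2.047, -0.001]
wrist_force: [1.1, 0.2, -0.5]
gripper_width: 30.4
grasp_force: 39.8
```

Call:
apply_moves:
  moves: "0 0 0 0 0 0 0.6; 0 0 0 0 0 0 0.6; 0 0 0 0 0 0 0.6"

```text
time: 8.0
tool_pos: [501.6, -146.6, 240.8]
orientation: [-2.373, -2.057, -0.001]
wrist_force: [-0.1, 0.0, -0.6]
gripper_width: 30.5
grasp_force: 39.8
```

```bash
python3 - <<'E'
from h import *
import pickle
f=grab('wrist','w4'); pickle.dump(f,open('w4.pkl','wb'))
s=monitor.state();print(s['time'],s['tool_pos'],s['gripper_width'],s['joint_pos'].round(2))
a=-np.radians(8.2)
for y in (97,61.5,20.5,-20.5,-61.5,-97): print(proj(f,(507.4-np.sin(a)*y,-168+np.cos(a)*y,34)).round())
E
```

```text
8.05 [ 501.72439437 -146.37397852  240.78349897] 30.724074410954547 [-0.29  0.33  0.61  1.99 -0.24  0.9   0.3 ]
[296.  96.]
[296. 145.]
[295. 197.]
[294. 245.]
[294. 289.]
[294. 325.]
```

View pics/w4.png

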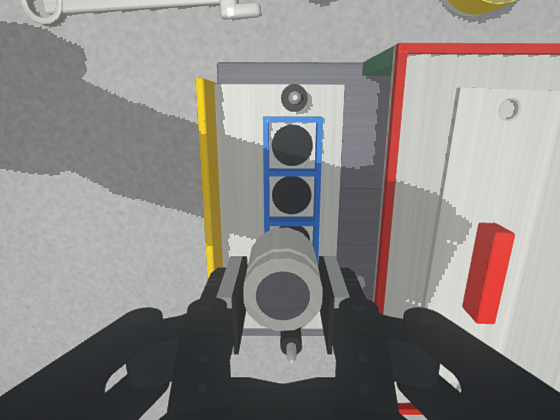

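The first two wells (black discs) are at (292,145) and (291,195), the left pin tip at (294,97), and the blue frame spans columns 264 to 323. The carried piston is at (283,293).

```bash
python3 - <<'E'
from h import *
import pickle
f=pickle.load(open('w4.pkl','rb'))
for n,p,z in [('disc1',(292,145),20),('disc2',(291,195),20),('frame1',(294,145),34),('frame2',(293,195),34),('frametop',(264,118),34),('frametopR',(323,118),34),('pinL',(294,97),78),('pinR',(291,353),78),('hole',(508,108),99),('bar ends',(492,224),119),('bar',(485,322),119),('rim',(400,46),100),('rim',(380,314),100),('panel',(201,80),58)]: print(n,onplane(f,*p,z).round(1))
g=f['frame'].astype(int)
b=((g[:,:,2]>g[:,:,0]+50)&(g[:,:,2]>110)).astype(np.uint8); ys,xs=np.nonzero(b); print(xs.min(),xs.max(),ys.min(),ys.max())
for r in (120,145,170,195,220): q=np.nonzero(b[r])[0]; print(r,q.min(),q.max(),onplane(f,(q.min()+q.max())/2,r,34).round(1))
E
```

```text
disc1 [ 513.6 -108.5   20. ]
disc2 [ 507.3 -149.3   20. ]
frame1 [ 515.  -107.2   34. ]
frame2 [ 509.  -146.1   34. ]
frametop [495.5 -84.2  34. ]
frametopR [539.1 -90.5  34. ]
pinL [518.2 -73.2  78. ]
pinR [ 491.1 -258.1   78. ]
hole [637.  -96.7  99. ]
bar ends [ 618.2 -157.3  119. ]
bar [ 615.2 -220.8  119. ]
rim [577.7 -55.6 100. ]
rim [ 556.  -218.9  100. ]
panel [459.2 -53.5  58. ]
263 322 117 263
120 263 322 [516.4 -88.7  34. ]
145 263 321 [ 513.5 -107.    34. ]
170 264 320 [ 510.9 -126.1   34. ]
195 264 319 [ 507.8 -145.9   34. ]
220 264 319 [ 505.  -166.5   34. ]
```

Call:
apply_moves:
  moves: "0 0 0 1.2 3.8 -3 0.6; 0 0 0 1.2 3.8 -6 0.6; 0 0 0 1.2 3.8 -7 0.6; 0 0 0 1.2 3.8 -7 0.6; 0 0 0 1.2 3.8 -7 0.6"

```text
time: 8.55
tool_pos: [514.0, -110.8, 171.7]
orientation: [2.376, 2.053, 0.001]
wrist_force: [0.1, 0.1, -0.9]
gripper_width: 30.1
grasp_force: 39.9
```

```bash
python3 - <<'E'
from h import *
import pickle
f=pickle.load(open('w4.pkl','rb')); print(proj(f,(501.7,-146.4,151.5)))
f=grab('wrist','w5'); pickle.dump(f,open('w5.pkl','wb'))
s=monitor.state();print(s['time'],s['tool_pos'])
x,y,z=s['tool_pos'];print(proj(f,(x,y,z-89)),proj(f,(513.4,-108.1,20)))
E
```

```text
[284.71450527 256.68376829]
8.6 [ 514.28235328 -110.92895565  172.10963664]
[284.80169918 257.62839344] [282.11805652 213.77441756]
```

View pics/w5.png

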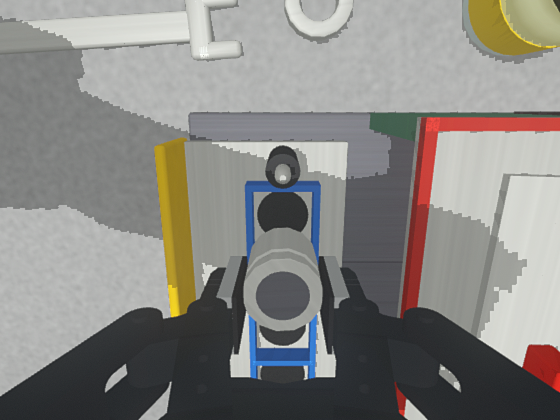

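The well's black disc is at (283,212) with the blue frame at columns 247 to 320. The held piston's top is at (283,290).

```bash
python3 - <<'E'
from h import *
import pickle
f=pickle.load(open('w5.pkl','rb'))
x,y,z=514.28,-110.93,172.1
print(proj(f,(x,y,z-53)),onplane(f,283,291,z-53))
print('disc',onplane(f,283,212,20))
g=f['frame'].astype(int)
b=((g[:,:,2]>g[:,:,0]+50)&(g[:,:,2]>110)).astype(np.uint8)
for r in (195,210,225): q=np.nonzero(b[r])[0]; print(r,q.min(),q.max(),onplane(f,(q.min()+q.max())/2,r,34).round(1))
print('pin',onplane(f,282.5,172,78), 'frametop', onplane(f,283,181.5,34), onplane(f,283,362,34))
g=monitor.state();print(g['tool_pos'])
E
```

```text
[285.47340254 296.10034127] [ 513.65694256 -108.63300887  119.1       ]
disc [ 514.13612684 -106.99871699   20.        ]
195 245 319 [515.6 -92.3  34. ]
210 246 319 [ 514.6 -101.5   34. ]
225 246 319 [ 513.2 -111.    34. ]
pin [519.06635195 -70.6289764   78.        ] frametop [517.41925833 -84.25390332  34.        ] [ 499.14776572 -209.5364835    34.        ]
[ 514.28235328 -110.92895565  172.10963664]
```

Call:
apply_moves:
  moves: "0 0 0 0 0.25 -3 0.6; 0 0 0 0 0.25 -4.5 0.6; 0 0 0 0 0.25 -5.2 0.6; 0 0 0 0 0.25 -5.7 0.6; 0 0 0 0 0.25 -6 0.6"

```text
time: 9.1
tool_pos: [514.2, -108.1, 111.4]
orientation: [2.376, 2.053, 0.002]
wrist_force: [-0.2, 0.3, -0.5]
gripper_width: 30.3
grasp_force: 39.9
```

Call:
apply_moves:
  moves: "0 0 0 0 0 -0.1 0.6; 0 0 0 0 0 -0.2 0.6; 0 0 0 0 0 -0.3 0.6; 0 0 0 0 0 -0.3 0.6"

```text
time: 9.5
tool_pos: [514.6, -108.0, 109.9]
orientation: [2.376, 2.054, 0.004]
wrist_force: [-2.7, 0.8, 13.4]
gripper_width: 30.6
grasp_force: 41.1
```

Call:
apply_moves:
  moves: "0 0 0 0 0 0.1 -0.1; 0 0 0 0 0 0.1 -0.1; 0 0 0 0 0 0.2 -0.1; 0 0 0 0 0 3 -0.1; 0 0 0 0 0 7 -0.1"

```text
time: 10.0
tool_pos: [512.6, -107.4, 177.3]
orientation: [-2.375, -2.053, 0.005]
wrist_force: [0.9, -0.3, 0.5]
gripper_width: 47.2
grasp_force: 0.0
```

Call:
apply_moves:
  moves: "0 0 0 0 4 3 -0.1; 0 0 0 -0.3 8 3 -0.1; 0 0 0 -0.5 12 3 -0.1; 0 0 0 -0.7 16 3 -0.1; 0 0 0 -0.8 20 3 -0.1"

```text
time: 10.5
tool_pos: [505.6, 94.0, 208.5]
orientation: [2.376, 2.055, 0.003]
wrist_force: [1.0, 0.0, 0.2]
gripper_width: 46.9
grasp_force: 0.0
```

Call:
apply_moves:
  moves: "0 0 0 0 4 0 -0.1; 0 0 0 -0.4 8 -2 -0.1; 0 0 0 -0.8 12 -3 -0.1; 0 0 0 -0.8 15.7 -4 -0.1; 0 0 0 -0.8 15.7 -4 -0.1"

```text
time: 11.0
tool_pos: [496.2, 256.0, 166.7]
orientation: [-2.365, -2.065, -0.001]
wrist_force: [-1.0, 0.8, 0.1]
gripper_width: 47.4
grasp_force: 0.0
```

Call:
apply_moves:
  moves: "0 0 0 0 0 0 -0.1; 0 0 0 0 0 0 -0.1"

```text
time: 11.2
tool_pos: [498.1, 248.1, 168.3]
orientation: [2.378, 2.052, 0.001]
wrist_force: [0.3, -0.1, -0.2]
gripper_width: 47.0
grasp_force: 0.0
```

```bash
python3 - <<'E'
from h import *
import pickle
f=grab('wrist','w6'); pickle.dump(f,open('w6.pkl','wb'))
s=monitor.state();print(s['time'],s['tool_pos'],s['gripper_width'])
for X in [(498,251.5,39),(506,178,39)]: print(proj(f,X).round())
f=grab('scene','s6'); g=f['frame'].astype(int)
for X in [(435,245,39),(498,251.5,39),(506,178,39),(513.5,-108,56)]: print(proj(f,X).round())
E
```

```text
11.25 [498.2153337  247.79293953 168.35779433] 47.059886005194286
[283. 224.]
[312. 330.]
[370. 240.]
[358. 250.]
[339. 238.]
[281. 190.]
```

View pics/w6.png

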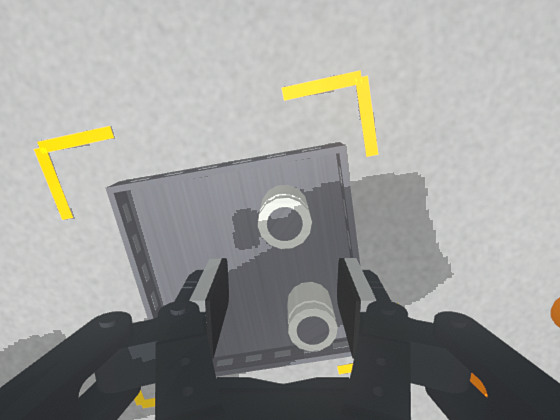

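Piston B is at (284,221) and piston A at (312,328), both upright and where expected.

Call:
apply_moves:
  moves: "0 0 0 0 0.5 -4 -0.1; 0 0 0 0 0.5 -6.5 -0.1; 0 0 0 0 0.5 -7.5 -0.1; 0 0 0 0 0.5 -7.5 -0.1; 0 0 0 0 0.5 -7.5 0.6"

```text
time: 11.8
tool_pos: [498.7, 253.9, 93.8]
orientation: [2.377, 2.053, 0.003]
wrist_force: [3.2, 0.4, 0.8]
gripper_width: 34.0
grasp_force: 0.7
```

Call:
apply_moves:
  moves: "0 0 0 0 0 0 0.6; 0 0 0 0 0 0 0.6; 0 0 0 0 0 0 0.6; 0 0 0 0 0 1 0.6; 0 0 0 0 0 4 0.6"

```text
time: 12.3
tool_pos: [495.7, 253.8, 131.5]
orientation: [-2.375, -2.055, 0.009]
wrist_force: [-0.6, 0.2, -1.2]
gripper_width: 30.6
grasp_force: 39.8
```

Call:
apply_moves:
  moves: "0 0 0 0 0 4 0.6; 0 0 0 0 -4 7 0.6; 0 0 0 0.2 -8 9 0.6; 0 0 0 0.4 -12 9 0.6; 0 0 0 0.6 -16 9 0.6"

```text
time: 12.8
tool_pos: [503.5, 93.2, 224.2]
orientation: [-2.375, -2.056, -0.004]
wrist_force: [1.2, -0.6, -1.3]
gripper_width: 30.3
grasp_force: 39.8
```

Call:
apply_moves:
  moves: "0 0 0 0 -4.5 0 0.6; 0 0 0 0 -9 0 0.6; 0 0 0 0 -13.5 -1 0.6; 0 0 0 0 -18 -2 0.6; 0 0 0 0.3 -22 -3 0.6"

```text
time: 13.3
tool_pos: [505.9, -127.5, 193.1]
orientation: [-2.377, -2.054, -0.001]
wrist_force: [1.0, 0.6, -1.0]
gripper_width: 30.3
grasp_force: 39.8
```

Call:
apply_moves:
  moves: "0 0 0 0 -1.5 -1 0.6; 0 0 0 0 -1.5 -2 0.6; 0 0 0 0 -1.5 -2 0.6; 0 0 0 0 -1.5 -2 0.6; 0 0 0 0 -1.5 -2 0.6"

```text
time: 13.8
tool_pos: [507.1, -139.0, 173.2]
orientation: [-2.373, -2.058, -0.002]
wrist_force: [-0.3, 0.4, -0.2]
gripper_width: 30.3
grasp_force: 39.8
```

Call:
apply_moves:
  moves: "0 0 0 0.1 -0.9 -2 0.6; 0 0 0 0.1 -0.9 -3 0.6; 0 0 0 0.1 -0.9 -3 0.6; 0 0 0 0.1 -0.9 -3 0.6"

```text
time: 14.2
tool_pos: [507.8, -149.0, 143.0]
orientation: [-2.375, -2.056, -0.0]
wrist_force: [-0.9, 0.3, 0.4]
gripper_width: 30.5
grasp_force: 39.8
```

```bash
python3 - <<'E'
from h import *
import pickle
f=grab('wrist','w7'); pickle.dump(f,open('w7.pkl','wb'))
s=monitor.state();print(s['time'],s['tool_pos'],s['gripper_width'])
print(proj(f,(513.8,-108,56)),proj(f,(507.5,-148.7,20)))
E
```

```text
14.25 [ 507.99803864 -149.18275135  143.24765104] 30.505749737379354
[284.89445065 172.63726074] [283.67172193 232.47419888]
```

View pics/w7.png

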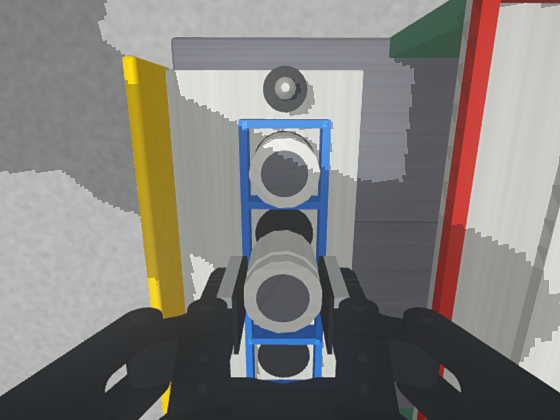

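The first piston stands in its well at (284,170). The second is lined up over the next well, whose disc shows at (285,228).

Call:
apply_moves:
  moves: "0 0 0 0 0.1 -1.5 0.6; 0 0 0 0 0.1 -2.3 0.6; 0 0 0 0 0.1 -2.8 0.6; 0 0 0 0 0.1 -3.1 0.6; 0 0 0 0 0.1 -3.3 0.6"

```text
time: 14.75
tool_pos: [508.2, -148.8, 111.0]
orientation: [-2.377, -2.055, -0.002]
wrist_force: [-4.3, 2.5, 21.4]
gripper_width: 30.4
grasp_force: 41.9
```

Call:
apply_moves:
  moves: "0 0 0 0 0 -0.05 0.6; 0 0 0 0 0 -0.1 0.6; 0 0 0 0 0 -0.1 0.6"

```text
time: 15.05
tool_pos: [508.9, -148.9, 111.1]
orientation: [2.376, 2.054, 0.005]
wrist_force: [-3.0, 1.6, 14.8]
gripper_width: 30.5
grasp_force: 41.3
```

Call:
apply_moves:
  moves: "0 0 0 0 0 0.1 -0.1; 0 0 0 0 0 0.1 -0.1; 0 0 0 0 0 0.3 -0.1; 0 0 0 0 0 3 -0.1; 0 0 0 0 0 7 -0.1"

```text
time: 15.55
tool_pos: [506.9, -148.4, 178.2]
orientation: [-2.375, -2.053, 0.004]
wrist_force: [0.9, -0.0, 0.7]
gripper_width: 46.8
grasp_force: 0.0
```

Call:
apply_moves:
  moves: "0 0 0 0 4 3 -0.1; 0 0 0 0 8 3 -0.1; 0 0 0 0 12 3 -0.1; 0 0 0 0 16 3 -0.1; 0 0 0 0 20 3 -0.1"

```text
time: 16.05
tool_pos: [508.1, 53.0, 209.6]
orientation: [2.376, 2.054, 0.004]
wrist_force: [0.9, 0.2, 0.5]
gripper_width: 47.0
grasp_force: 0.0
```

Call:
apply_moves:
  moves: "0 0 0 0 4 -1 -0.1; 0 0 0 0 8 -2 -0.1; 0 0 0 0 12 -3 -0.1; 0 0 0 0 12.7 -4 -0.1; 0 0 0 0 12.7 -4 -0.1"

```text
time: 16.55
tool_pos: [507.1, 180.0, 167.8]
orientation: [-2.372, -2.059, 0.002]
wrist_force: [-0.8, -0.4, 0.7]
gripper_width: 46.7
grasp_force: 0.0
```

Call:
apply_moves:
  moves: "0 0 0 0 0 0 -0.1; 0 0 0 0 0 0 -0.1"

```text
time: 16.75
tool_pos: [508.3, 176.4, 169.5]
orientation: [2.379, 2.05, 0.001]
wrist_force: [0.1, -1.3, 0.6]
gripper_width: 46.8
grasp_force: 0.0
```

```bash
python3 - <<'E'
from h import *
import pickle
f=grab('wrist','w8'); pickle.dump(f,open('w8.pkl','wb'))
s=monitor.state();print(s['time'],s['tool_pos'],s['gripper_width'])
print(proj(f,(506,179,39)))
g=cv2.GaussianBlur(cv2.cvtColor(f['frame'],cv2.COLOR_RGB2GRAY),(3,3),1)
for c in cv2.HoughCircles(g[150:320,225:345],cv2.HOUGH_GRADIENT,1,30,param1=80,param2=18,minRadius=15,maxRadius=40)[0][:4]:
    print(c+[225,150,0],onplane(f,c[0]+225,c[1]+150,39).round(1))
E
```

```text
16.8 [508.30456067 176.53401946 169.51757008] 46.8674521927369
[279.31165586 224.91321659]
[279.5        226.5         16.60000038] [506. 178.  39.]
```

Call:
apply_moves:
  moves: "0 0 0 -0.2 0.2 -4 -0.1; 0 0 0 -0.2 0.2 -6.5 -0.1; 0 0 0 -0.2 0.2 -7.4 -0.1; 0 0 0 -0.2 0.2 -7.4 -0.1; 0 0 0 -0.2 0.2 -7.4 0.6"

```text
time: 17.3
tool_pos: [506.6, 179.9, 95.9]
orientation: [2.377, 2.053, 0.003]
wrist_force: [1.0, -0.3, 0.5]
gripper_width: 33.7
grasp_force: 0.1
```

Call:
apply_moves:
  moves: "0 0 0 0 0 0 0.6; 0 0 0 0 0 0 0.6; 0 0 0 0 0 0 0.6; 0 0 0 0 0 1 0.6; 0 0 0 0 0 4 0.6"

```text
time: 17.8
tool_pos: [503.7, 180.2, 133.6]
orientation: [-2.375, -2.054, 0.009]
wrist_force: [-0.3, -0.0, -0.7]
gripper_width: 30.1
grasp_force: 39.9
```

Call:
apply_moves:
  moves: "0 0 0 0 0 4 0.6; 0 0 0 0 -4 7 0.6; 0 0 0 0 -8 9 0.6; 0 0 0 0 -12 9 0.6; 0 0 0 0 -16 9 0.6"

```text
time: 18.3
tool_pos: [505.4, 19.3, 226.2]
orientation: [2.375, 2.056, 0.004]
wrist_force: [1.4, 0.2, -2.5]
gripper_width: 30.0
grasp_force: 39.9
```

Call:
apply_moves:
  moves: "0 0 0 0 -4.5 0 0.6; 0 0 0 0 -9 0 0.6; 0 0 0 0 -13 -1 0.6; 0 0 0 -0.2 -17 -2 0.6; 0 0 0 -0.4 -20.5 -3 0.6"

```text
time: 18.8
tool_pos: [501.1, -186.3, 195.0]
orientation: [2.377, 2.054, 0.001]
wrist_force: [0.7, 0.7, -1.0]
gripper_width: 30.6
grasp_force: 39.9
```

Call:
apply_moves:
  moves: "0 0 0 0 0 -1 0.6; 0 0 0 0 0 -2 0.6; 0 0 0 0 0 -2 0.6; 0 0 0 0 0 -2 0.6; 0 0 0 0 0 -2 0.6"

```text
time: 19.3
tool_pos: [502.2, -183.5, 175.2]
orientation: [2.374, 2.057, 0.001]
wrist_force: [0.7, -0.1, -1.1]
gripper_width: 30.2
grasp_force: 39.9
```

Call:
apply_moves:
  moves: "0 0 0 0 -0.5 -2 0.6; 0 0 0 0 -0.5 -4 0.6; 0 0 0 0 -0.5 -5 0.6; 0 0 0 0 -0.5 -5.6 0.6; 0 0 0 0 -0.5 -5.9 0.6"

```text
time: 19.8
tool_pos: [501.9, -189.4, 115.7]
orientation: [2.376, 2.055, 0.0]
wrist_force: [-0.2, -0.4, -0.7]
gripper_width: 30.3
grasp_force: 39.9
```

Call:
apply_moves:
  moves: "0 0 0 0 0 -0.15 0.6; 0 0 0 0 0 -0.3 0.6; 0 0 0 0 0 -0.4 0.6; 0 0 0 0 0 -0.4 0.6"

```text
time: 20.2
tool_pos: [502.1, -189.9, 113.2]
orientation: [2.376, 2.054, 0.003]
wrist_force: [-2.1, 1.6, 6.6]
gripper_width: 30.5
grasp_force: 40.9
```

Call:
apply_moves:
  moves: "0 0 0 0 0 0 -0.1; 0 0 0 0 0 0 -0.1; 0 0 0 0 0 0.3 -0.1; 0 0 0 0 0 3 -0.1; 0 0 0 0 0 8 -0.1"

```text
time: 20.7
tool_pos: [500.6, -188.8, 190.5]
orientation: [-2.373, -2.052, 0.006]
wrist_force: [1.5, 1.0, 0.9]
gripper_width: 46.7
grasp_force: 0.0
```

Call:
apply_moves:
  moves: "0 0 0 3 -2 5 -0.1; 0 0 0 5 -4 9 -0.1; 0 0 0 7 -6 12 -0.1; 0 0 0 7 -6 12 -0.1; 0 0 0 7 -6 12 -0.1"

```text
time: 21.2
tool_pos: [572.3, -250.4, 312.9]
orientation: [2.375, 2.052, 0.002]
wrist_force: [-0.3, -0.3, -1.2]
gripper_width: 46.9
grasp_force: 0.0
```

Call:
apply_moves:
  moves: "0 0 0 0 0 0 -0.1; 0 0 0 0 0 0 -0.1; 0 0 0 0 0 0 -0.1"

```text
time: 21.5
tool_pos: [571.1, -248.8, 310.7]
orientation: [-2.374, -2.054, 0.001]
wrist_force: [0.7, 0.2, -0.2]
gripper_width: 47.2
grasp_force: 0.0
```

```bash
python3 - <<'E'
from h import *
import pickle
f=grab('wrist','w9'); pickle.dump(f,open('w9.pkl','wb'))
s=monitor.state();print(s['time'],s['tool_pos'],s['gripper_width'])
g=f['frame'].astype(int)
r=((g[:,:,0]>170)&(g[:,:,1]<70)&(g[:,:,2]<70)).astype(np.uint8)
n,l,st,c=cv2.connectedComponentsWithStats(r)
for i in range(1,n):
    if st[i,4]>300: print(st[i],c[i].round(),cv2.minAreaRect(np.argwhere(l==i)[:,::-1].astype(np.float32)))
E
```

```text
21.55 [ 571.22073576 -248.97484334  310.95139038] 47.09938493232614
[412 149  49 111 565] [445. 221.] ((449.90118408203125, 209.9014434814453), (30.604328155517578, 119.61296844482422), 23.767105102539062)
[258 232  62  28 357] [281. 253.] ((284.404052734375, 254.61654663085938), (66.30987548828125, 24.056922912597656), 23.070411682128906)
```

View pics/w9.png

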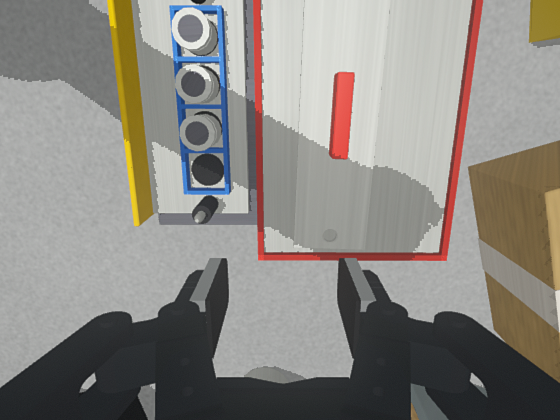

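The three pistons stand in the wells at (195,33), (197,85), (200,132). The red bar runs from (345,74) to (341,153), and the plate's near hole is at (330,235).

```bash
python3 - <<'E'
from h import *
import pickle
f=pickle.load(open('w9.pkl','rb')); w4=pickle.load(open('w4.pkl','rb'))
print('holeR',onplane(f,330,235.5,99).round(1),'holeL(w4)',onplane(w4,508.5,109,99).round(1))
g=f['frame'].astype(int)
r=((g[:,:,0]>130)&(g[:,:,1]<110)&(g[:,:,2]<110)&(g[:,:,0]>g[:,:,1]+70))
for row in (72,80,100,120,140,150,156): 
    q=np.nonzero(r[row,310:380])[0]+310; print(row,q.min(),q.max(),[int(v) for v in g[row,q,0]][::2], onplane(f,q.min(),row,119).round(1),onplane(f,q.max(),row,119).round(1))
for p,z in [((205,215),78),((195,33),56),((197,85),56),((200,132),56)]: print(p,onplane(f,*p,z).round(1))
for X in [(637,-96.7,99),(504.5-14,-169-96,78)]: print(proj(f,X))
h=cv2.cvtColor(f['frame'],cv2.COLOR_RGB2GRAY)[226:246,320:342]
print(h[::2,::1])
E
```

```text
holeR [ 604.  -288.4   99. ] holeL(w4) [637.3 -97.3  99. ]
72 339 346 [224, 228, 224, 219] [ 621.1 -163.3  119. ] [ 625.8 -164.   119. ]
80 336 353 [157, 227, 237, 235, 235, 233, 232, 231, 232] [ 618.5 -168.1  119. ] [ 630.1 -169.8  119. ]
100 333 351 [152, 148, 234, 237, 234, 234, 232, 231, 231, 218] [ 615.1 -180.9  119. ] [ 627.5 -182.7  119. ]
120 332 350 [149, 172, 238, 234, 233, 232, 231, 230, 230, 211] [ 613.  -194.3  119. ] [ 625.6 -196.1  119. ]
140 331 348 [136, 217, 235, 232, 232, 231, 230, 230, 229] [ 610.8 -208.1  119. ] [ 622.9 -209.8  119. ]
150 330 347 [148, 201, 235, 232, 232, 230, 229, 229, 231] [ 609.3 -215.1  119. ] [ 621.5 -216.8  119. ]
156 331 347 [138, 169, 180, 179, 166, 234, 231, 230, 213] [ 609.6 -219.5  119. ] [ 621.1 -221.2  119. ]
(205, 215) [ 498.6 -261.7   78. ]
(195, 33) [ 516.4 -112.5   56. ]
(197, 85) [ 509.6 -152.5   56. ]
(200, 132) [ 504.  -191.5   56. ]
[348.14616335 -31.97824069]
[196.75682368 219.82625316]
[[154 153 152 153 152 155 157 155 154 154 155 155 156 155 155 156 155 154
  154 154 155 154]
 [153 153 151 152 153 156 155 155 154 155 156 156 155 156 157 155 154 153
  154 155 155 153]
 [153 152 150 153 153 147 141 141 138 139 141 142 140 141 145 150 154 153
  153 154 155 153]
 [153 152 151 150 141 140 141 142 140 140 140 142 142 142 142 141 144 154
  154 153 153 152]
 [152 152 149 141 142 141 142 141 139 139 141 142 142 142 143 138 133 148
  155 154 153 152]
 [152 152 145 141 141 140 142 141 141 139 140 141 141 143 142 132 139 147
  153 154 153 153]
 [152 151 150 144 135 139 141 142 140 140 141 142 141 138 128 132 147 151
  153 155 153 152]
 [152 150 151 150 147 140 130 130 133 133 132 132 130 131 143 148 152 154
  154 154 153 153]
 [152 151 152 153 154 154 152 150 151 152 153 153 152 153 155 155 154 152
  153 152 152 152]
 [151 151 151 152 154 153 154 153 152 155 156 155 155 155 154 153 153 153
  153 151 152 152]]
```

Call:
apply_moves:
  moves: "0 0 -1.6 4.9 5.6 -4 -0.2; 0 0 -1.6 4.9 5.6 -8 -0.2; 0 0 -1.6 4.9 5.6 -9 -0.2; 0 0 -1.6 4.9 5.6 -9 -0.2; 0 0 -1.6 4.9 5.6 -9 -0.2"

```text
time: 22.05
tool_pos: [620.4, -194.4, 222.1]
orientation: [2.405, 2.02, -0.001]
wrist_force: [-0.2, -1.0, 0.5]
gripper_width: 51.2
grasp_force: 0.0
```

```bash
python3 - <<'E'
from h import *
import pickle
f=grab('wrist','w10'); pickle.dump(f,open('w10.pkl','wb'))
s=monitor.state();print(s['time'],s['tool_pos'],s['gripper_width'])
g=f['frame'].astype(int)
r=((g[:,:,0]>200)&(g[:,:,1]<110)&(g[:,:,2]<110)); r[:,:225]=0; r[:,345:]=0
ys,xs=np.nonzero(r); print(ys.min(),ys.max())
for row in range(ys.min(),ys.max(),12):
    q=np.nonzero(r[row])[0]; print(row,q.min(),q.max(),onplane(f,(q.min()+q.max())/2,row,119).round(1))
print(proj(f,(620.7,-192.9,119)), proj(f,(637.3,-97.3,99)))
E
```

```text
22.1 [ 620.65362182 -195.14902465  223.2720677 ] 51.436063882429096Traceback (most recent call last):
  File "<stdin>", line 7, in <module>
    return umr_minimum(a, axis, None, out, keepdims, initial, where)
ValueError: zero-size array to reduction operation minimum which has no identity
```

```bash
python3 - <<'E'
from h import *
import pickle
f=pickle.load(open('w10.pkl','rb'))
g=f['frame'].astype(int)
print(proj(f,(620.7,-192.9,119)), proj(f,(637.3,-97.3,99)))
r=((g[:,:,0]>1.6*g[:,:,1]+20)&(g[:,:,0]>60)).astype(np.uint8)
n,l,st,c=cv2.connectedComponentsWithStats(r)
for i in range(1,n):
    if st[i,4]>200: print(st[i],c[i].round())
E
```

```text
[284.47299596 243.12750975] [284.38648791  44.79451959]
[ 145    0   44  282 3340] [167. 131.]
[ 433    0   68  325 4450] [459. 146.]
[ 274  180   23  115 2533] [285. 236.]
[415 385  21  13 222] [424. 392.]
```

View pics/w10.png

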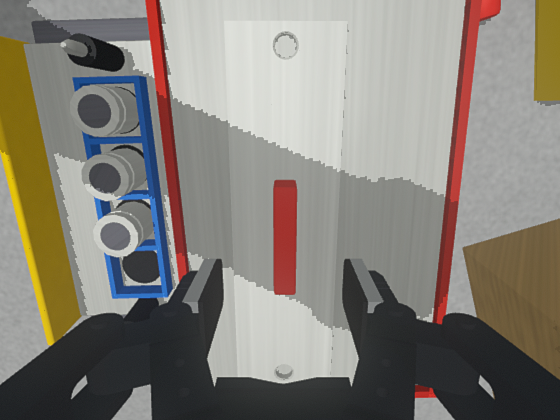

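The bar is aligned with the fingers at column 285, rows 180 to 290. The plate's holes are at (286,45) and (284,372).

```bash
python3 - <<'E'
from h import *
import pickle
f=pickle.load(open('w10.pkl','rb'))
a=onplane(f,286,45,99);b=onplane(f,284,371.5,99);print(a,b,(a+b)/2,np.linalg.norm(a-b),np.degrees(np.arctan2(a[0]-b[0],a[1]-b[1])))
print(onplane(f,285,181,119),onplane(f,285,289,119))
# pistons/pin seen here
print('pinL',onplane(f,66,45,78),'frameR far corner',onplane(f,168,296,34))
s=monitor.state();print(s['tool_pos'])
E
```

```text
[638.06932137 -97.52912974  99.        ] [ 603.97377321 -288.28224993   99.        ] [ 621.02154729 -192.90568983   99.        ] 193.7763124515792 10.134128985775044
[ 626.5315151  -160.72895533  119.        ] [ 616.47278341 -218.98070264  119.        ]
pinL [520.02916985 -73.81959868  78.        ] frameR far corner [ 515.04200208 -255.19207431   34.        ]
[ 620.65362182 -195.14902465  223.2720677 ]
```

Call:
apply_moves:
  moves: "0 0 0 0 0.2 -2.5 -0.2; 0 0 0 0 0.2 -4 -0.2; 0 0 0 0 0.2 -4.9 -0.2; 0 0 0 0 0.2 -4.9 0.2; 0 0 0 0 0.2 -4.9 1"
  force: 70

```text
time: 22.6
tool_pos: [620.9, -192.2, 173.5]
orientation: [2.405, 2.02, 0.001]
wrist_force: [-0.7, 0.3, 0.9]
gripper_width: 22.8
grasp_force: 0.0
```

Call:
apply_moves:
  moves: "0 0 0 0 0 0 1; 0 0 0 0 0 0 1; 0 0 0 0 0 0 1; 0 0 0 0 0 0 1; 0 0 0 0 0 0 1"

```text
time: 23.1
tool_pos: [621.2, -192.2, 174.0]
orientation: [2.404, 2.02, 0.002]
wrist_force: [-0.2, -0.1, 5.7]
gripper_width: 10.4
grasp_force: 71.1
```

Call:
apply_moves:
  moves: "0 0 0 0 0 1 1; 0 0 0 0 0 2 1; 0 0 0 0 0 3 1; 0 0 0 -3 0.6 3 1; 0 0 1.5 -6 1.2 3 1"

```text
time: 23.6
tool_pos: [560.4, -179.5, 203.4]
orientation: [2.376, 2.054, 0.0]
wrist_force: [-0.9, -0.5, -3.0]
gripper_width: 10.1
grasp_force: 70.0
```

Call:
apply_moves:
  moves: "0 0 0 -3 0.6 0 1; 0 0 0 -5.6 1.2 0 1; 0 0 0 -5.6 1.2 0 1; 0 0 0 -5.6 1.2 -1 1; 0 0 0 -5.6 1.2 -1.5 1"

```text
time: 24.1
tool_pos: [505.4, -167.4, 187.4]
orientation: [2.377, 2.053, 0.001]
wrist_force: [-0.6, 1.4, -5.0]
gripper_width: 10.3
grasp_force: 70.0
```

Call:
apply_moves:
  moves: "0 0 0 0 0 -0.5 1; 0 0 0 0 0 -0.5 1; 0 0 0 0 0 -0.5 1; 0 0 0 0 0 -0.5 1"

```text
time: 24.5
tool_pos: [504.9, -167.9, 182.8]
orientation: [2.378, 2.052, 0.0]
wrist_force: [-0.2, 0.3, -3.4]
gripper_width: 10.2
grasp_force: 70.0
```

```bash
python3 - <<'E'
from h import *
import pickle
s=monitor.state();print(s['time'],s['tool_pos'],s['gripper_width'],s['grasp_force'],s['wrist_force'])
from scipy.spatial.transform import Rotation as R
M=R.from_rotvec(s['orientation']).as_matrix();print(np.degrees(np.arctan2(M[1,1],M[0,1])))
f=grab('wrist','w11'); pickle.dump(f,open('w11.pkl','wb'))
x,y,z=s['tool_pos']; a=np.radians(-8.3)
for sg in (1,-1):
    print('hole',proj(f,(x-np.sin(a)*97*sg,y+np.cos(a)*97*sg,z-75)),'pin',proj(f,(505-np.sin(a)*97*sg,-168.5+np.cos(a)*97*sg,78)))
im=f['frame'][:,:,::-1]
t=cv2.resize(im[10:170,205:365],(500,500),interpolation=cv2.INTER_CUBIC)
b=cv2.resize(im[330:420,240:330],(300,300),interpolation=cv2.INTER_CUBIC)
o=np.zeros((500,800,3),np.uint8);o[:,:500]=t;o[:300,500:]=b;cv2.imwrite('pics/c11.png',o)
E
```

```text
24.5 [ 504.93781458 -167.86535678  182.83548355] 10.162779667765568 70.04472255706787 [-0.21363897  0.31311401 -3.36152917]
-8.407166180898608
hole [284.65490987  28.93635762] pin [284.61861794  43.86010388]
hole [284.55296273 440.62964847] pin [284.5395056  396.69253206]
```

View pics/c11.png

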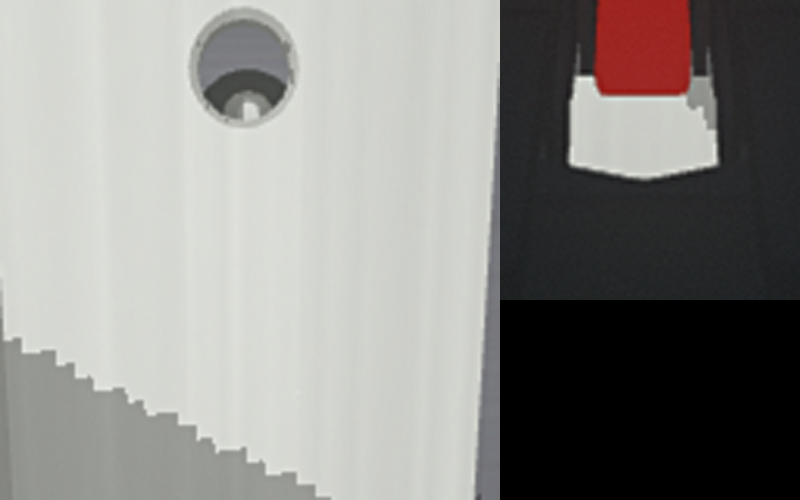

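Through the left hole (crop (244,67)) the pin tip shows at (247,107). That matches the alignment to within about 0.5 mm. I'll nudge by that and lower.

Call:
apply_moves:
  moves: "0 0 0 0.05 0.05 -1 1; 0 0 0 0.05 0.05 -1.8 1; 0 0 0 0.05 0.05 -2.3 1; 0 0 0 0.05 0.05 -2.6 1; 0 0 0 0.05 0.05 -2.9 1"

```text
time: 25.05
tool_pos: [505.1, -167.2, 153.4]
orientation: [-2.378, -2.053, 0.0]
wrist_force: [0.3, -0.4, -2.5]
gripper_width: 10.4
grasp_force: 70.1
```

Call:
apply_moves:
  moves: "0 0 0 0 0 -0.2 1; 0 0 0 0 0 -0.4 1; 0 0 0 0 0 -0.6 1; 0 0 0 0 0 -0.8 1; 0 0 0 0 0 -0.8 1"

```text
time: 25.55
tool_pos: [505.2, -167.2, 145.6]
orientation: [2.378, 2.053, -0.0]
wrist_force: [0.5, 0.8, -4.0]
gripper_width: 10.0
grasp_force: 70.0
```

Call:
apply_moves:
  moves: "0 0 0 0 0 -0.2 1; 0 0 0 0 0 -0.35 1; 0 0 0 0 0 -0.5 1; 0 0 0 0 0 -0.55 1; 0 0 0 0 0 -0.55 1"

```text
time: 26.05
tool_pos: [505.1, -167.2, 140.2]
orientation: [-2.378, -2.053, 0.0]
wrist_force: [-0.2, 0.4, -4.7]
gripper_width: 10.1
grasp_force: 70.0
```

Call:
apply_moves:
  moves: "0 0 0 0 0 -0.1 1; 0 0 0 0 0 -0.15 1; 0 0 0 0 0 -0.15 1"

```text
time: 26.35
tool_pos: [505.3, -167.3, 139.9]
orientation: [-2.378, -2.052, -0.002]
wrist_force: [-3.3, 1.6, 7.6]
gripper_width: 10.1
grasp_force: 71.5
```

Call:
apply_moves:
  moves: "0 0 0 0 0 0.1 0; 0 0 0 0 0 0.1 0; 0 0 0 0 0 0.1 0; 0 0 0 0 0 3 0; 0 0 0 0 0 7 0"

```text
time: 26.85
tool_pos: [504.0, -166.7, 207.9]
orientation: [-2.376, -2.05, 0.006]
wrist_force: [0.8, 0.7, 0.8]
gripper_width: 42.6
grasp_force: 0.0
```

Call:
apply_moves:
  moves: "0 0 0 0 0 2 0; 0 0 0 -3 0.4 4 0; 0 0 0 -7 0.9 4 0; 0 0 0 -7 0.9 4 0; 0 0 0 -7 0.9 4 0"

```text
time: 27.35
tool_pos: [434.8, -157.9, 249.0]
orientation: [2.378, 2.053, 0.003]
wrist_force: [0.5, 1.0, -0.3]
gripper_width: 43.0
grasp_force: 0.0
```

```bash
python3 - <<'E'
from h import *
import pickle
f=grab('wrist','w12'); pickle.dump(f,open('w12.pkl','wb'))
s=monitor.state();print(s['time'],s['tool_pos'],s['joint_pos'].round(2))
S=grab('side','s12')
for n,f in (('w',f),('side',S)):
    g=f['frame'].astype(int)
    r=((g[:,:,0]>1.6*g[:,:,1]+20)&(g[:,:,0]>1.6*g[:,:,2]+20)&(g[:,:,0]>90)).astype(np.uint8)
    k,l,st,c=cv2.connectedComponentsWithStats(r)
    print(n,'bar pred',proj(f,(505,-168.5,85)).round(),'pins',proj(f,(519,-72.5,78)).round(),proj(f,(491,-264.5,78)).round(),'panel top',proj(f,(440,-159,58)).round())
    for i in range(1,k):
        if st[i,4]>40: print(st[i],c[i].round(),onplane(f,*c[i],85).round())
E
```

```text
27.4 [ 435.77346562 -158.03384156  249.11322525] [-0.37  0.22  0.73  2.11 -0.19  0.88  0.32]
w bar pred [388. 213.] pins [397.  61.] [375. 330.] panel top [291. 202.]
[ 460    3  100  319 4499] [497. 140.] [ 577. -130.   85.]
[ 370  165   29   88 1989] [383. 208.] [ 502. -165.   85.]
[461 371  14  11  88] [467. 377.] [ 558. -313.   85.]
[540 371  20  12 140] [552. 375.] [ 624. -321.   85.]
side bar pred [290. 259.] pins [273. 240.] [309. 285.] panel top [269. 274.]
[ 4 42  9 21 85] [ 8. 49.] [ 269. 2002.   85.]
[179 144  31  29 549] [194. 158.] [543. 439.  85.]
[285 147  47  41 861] [304. 165.] [831. 170.  85.]
[287 214  97  65 330] [338. 253.] [ 624. -227.   85.]
[285 253  12  18 102] [290. 262.] [ 499. -177.   85.]
[372 337  32  35 687] [386. 356.] [ 488. -531.   85.]
```

Call:
apply_moves:
  moves: "0 0 0 -2.3 0.3 0 1; 0 0 0 -2.3 0.3 0 1; 0 0 0 -2.3 0.3 0 1; 0 0 0 -2.3 0.3 -2 1; 0 0 0 -2.3 0.3 -5 1"

```text
time: 27.95
tool_pos: [415.0, -155.6, 199.5]
orientation: [2.373, 2.051, 0.006]
wrist_force: [0.2, 1.0, -0.7]
gripper_width: -0.0
grasp_force: 0.0
```

Call:
apply_moves:
  moves: "0 0 0 0 0 -3 1; 0 0 0 0 0 -6 1; 0 0 0 0 0 -8 1; 0 0 0 0 0 -8.3 1; 0 0 0 0 0 -8.3 1"

```text
time: 28.45
tool_pos: [412.9, -155.5, 115.5]
orientation: [2.378, 2.053, -0.001]
wrist_force: [-0.6, -0.4, 0.6]
gripper_width: 0.3
grasp_force: 0.0
```

Call:
apply_moves:
  moves: "0 0 0 0.3 0 0 1; 0 0 0 0.6 -0.1 0 1; 0 0 0 0.9 -0.1 0 1; 0 0 0 1.2 -0.2 0 1; 0 0 0 1.5 -0.2 0 1"

```text
time: 28.95
tool_pos: [427.2, -157.2, 116.1]
orientation: [-2.378, -2.053, -0.0]
wrist_force: [-3.1, -1.2, 3.4]
gripper_width: -0.0
grasp_force: 1.5
```

Call:
apply_moves:
  moves: "0 0 0 0.5 -0.07 0 1; 0 0 0 1 -0.15 0 1; 0 0 0 1.5 -0.2 0 1; 0 0 0 2 -0.3 0 1; 0 0 0 2.5 -0.36 0 1"

```text
time: 29.45
tool_pos: [450.5, -160.5, 115.5]
orientation: [-2.375, -2.049, 0.003]
wrist_force: [-5.7, 0.2, 5.2]
gripper_width: -0.0
grasp_force: 2.9
```

Call:
apply_moves:
  moves: "0 0 0 0.5 -0.07 0 1; 0 0 0 1 -0.15 0 1; 0 0 0 1.5 -0.2 0 1; 0 0 0 2 -0.3 0 1; 0 0 0 2.5 -0.36 0 1"

```text
time: 29.95
tool_pos: [475.0, -164.2, 115.5]
orientation: [-2.375, -2.049, 0.004]
wrist_force: [-6.8, 0.2, 5.7]
gripper_width: 0.0
grasp_force: 3.4
```

Call:
apply_moves:
  moves: "0 0 0 0.5 -0.07 0 1; 0 0 0 1 -0.15 0 1; 0 0 0 1.5 -0.2 0 1; 0 0 0 2 -0.3 0 1; 0 0 0 2.5 -0.36 0 1"

```text
time: 30.45
tool_pos: [499.7, -167.8, 115.5]
orientation: [-2.375, -2.048, 0.005]
wrist_force: [-7.8, 1.0, 7.2]
gripper_width: -0.0
grasp_force: 3.9
```

Call:
apply_moves:
  moves: "0 0 0 0.3 -0.05 0 1; 0 0 0 0.6 -0.1 0 1; 0 0 0 0.9 -0.13 0 1; 0 0 0 1.2 -0.17 0 1; 0 0 0 1.4 -0.2 0 1"

```text
time: 30.95
tool_pos: [513.7, -169.8, 115.4]
orientation: [-2.375, -2.048, 0.005]
wrist_force: [-6.7, -0.2, 5.9]
gripper_width: 0.1
grasp_force: 3.7
```

Call:
apply_moves:
  moves: "0 0 0 0.2 -0.03 0 1; 0 0 0 0.4 -0.06 0 1; 0 0 0 0.6 -0.09 0 1; 0 0 0 0.8 -0.11 0 1; 0 0 0 1.0 -0.14 0 1"

```text
time: 31.45
tool_pos: [521.6, -171.0, 115.3]
orientation: [-2.371, -2.045, 0.008]
wrist_force: [-17.0, 3.5, 16.8]
gripper_width: 0.1
grasp_force: 3.6
```

Call:
apply_moves:
  moves: "0 0 0 0.1 0 0 1; 0 0 0 0.2 -0.03 0 1; 0 0 0 0.3 -0.04 0 1; 0 0 0 0.4 -0.06 0 1"

```text
time: 31.85
tool_pos: [521.9, -171.1, 115.3]
orientation: [-2.366, -2.039, 0.013]
wrist_force: [-26.3, 6.2, 26.0]
gripper_width: -0.2
grasp_force: 3.6
```

Call:
apply_moves:
  moves: "0 0 0 -0.4 0.06 0 1; 0 0 0 -0.8 0.12 0 1; 0 0 0 -1.3 0.2 0 1; 0 0 0 -1.9 0.3 0 1; 0 0 0 -2.6 0.4 0 1"

```text
time: 32.35
tool_pos: [502.7, -168.0, 115.3]
orientation: [-2.377, -2.051, 0.003]
wrist_force: [-4.8, -1.1, -0.7]
gripper_width: 0.1
grasp_force: 2.1
```

Call:
apply_moves:
  moves: "0 0 0 -2 0.3 0 1; 0 0 0 -4 0.6 0 1; 0 0 0 -4 0.6 3 1; 0 0 0 -4 0.6 8 1; 0 0 0 -4 0.6 12 1"

```text
time: 32.85
tool_pos: [465.4, -162.1, 238.1]
orientation: [2.376, 2.051, 0.004]
wrist_force: [1.3, 0.4, -0.1]
gripper_width: 0.3
grasp_force: 0.0
```

Call:
apply_moves:
  moves: "0 0 0 0 0 0 1; 0 0 0 0 0 0 1; 0 0 0 0 0 0 1; 0 0 0 0 0 0 1; 0 0 0 0 0 0 1"

```text
time: 33.35
tool_pos: [463.8, -161.8, 234.8]
orientation: [-2.377, -2.052, 0.002]
wrist_force: [-0.2, -0.4, -0.0]
gripper_width: -0.1
grasp_force: 0.0
```

```bash
python3 - <<'E'
from h import *
s=monitor.state();print(s['time'],s['tool_pos'])
d=np.array([0.9895,-0.1444,0])
for n,P in (('wrist',(440,-159,58)),('side',(440,-159,58))):
    f=grab(n,n+'13'); g=f['frame'].astype(int)
    print(n,{k:[proj(f,np.array(P)+d*k+np.array([.1444,.9895,0])*v).round().tolist() for v in (-100,0,100)] for k in (0,91.5,102)})
    y=((g[:,:,0]>150)&(g[:,:,1]>110)&(g[:,:,2]<80)).astype(np.uint8)
    k,l,st,c=cv2.connectedComponentsWithStats(y)
    for i in range(1,k):
        if st[i,4]>60: print(st[i],c[i].round())
E
```

```text
33.35 [ 463.7763187  -161.79996913  234.80152312]
wrist {0: [[254.0, 329.0], [251.0, 208.0], [247.0, 57.0]], 91.5: [[370.0, 329.0], [379.0, 208.0], [391.0, 57.0]], 102: [[383.0, 329.0], [394.0, 208.0], [407.0, 57.0]]}
[ 247   43   13  226 1796] [253. 151.]
side {0: [[287.0, 300.0], [269.0, 274.0], [252.0, 252.0]], 91.5: [[318.0, 287.0], [298.0, 263.0], [281.0, 241.0]], 102: [[321.0, 286.0], [301.0, 262.0], [284.0, 240.0]]}
[219  61  22  14  74] [228.  68.]
[179 151  13   9  70] [185. 155.]
[339 184  56  49 990] [363. 207.]
[448 233  33  26 293] [461. 246.]
[252 251  11  16  79] [256. 259.]
[274 281  16  29 154] [282. 294.]
```

The drawer came back to its open position: the panel's top edge is at column 250, as before. The push was blocked about 5 mm short of the stop, probably by the gripper's knuckles meeting the hood. I'll turn the gripper 90° and push again with more clearance, after checking the plate.

```bash
python3 - <<'E'
from h import *
f=grab('wrist'); g=f['frame'].astype(int)
r=((g[:,:,0]>1.6*g[:,:,1]+20)&(g[:,:,0]>1.6*g[:,:,2]+20)&(g[:,:,0]>190)).astype(np.uint8)
k,l,st,c=cv2.connectedComponentsWithStats(r)
print(proj(f,(505,-168.5,85)))
for i in range(1,k):
    if st[i,4]>40: print(st[i],c[i].round(),onplane(f,*c[i],85).round(1))
E
```

```text
[348.96133829 219.08870086]
[475   0  85   6 436] [513.   3.] [605.3 -57.8  85. ]
[ 449    8   31  198 1049] [462. 124.] [ 577.2 -118.9   85. ]
[431 279  14  58 322] [437. 311.] [ 559.3 -244.2   85. ]
```

Call:
apply_moves:
  moves: "0 0 -43 -5 0.7 0 1; 0 0 -43 -5 0.7 0 1; 0 0 -43 -5 0.7 0 1; 0 0 -43 -5 0.7 0 1; 0 0 -43 -5 0.7 0 1"

```text
time: 34.0
tool_pos: [414.1, -155.0, 235.7]
orientation: [-2.968, -1.03, -0.0]
wrist_force: [-1.7, -0.3, 0.5]
gripper_width: -0.1
grasp_force: 0.0
```

Call:
apply_moves:
  moves: "0 0 -43 0 0 0 1; 0 0 -43 0 0 0 1; 0 0 -43 0 0 0 1; 0 0 -43 0 0 0 1; 0 0 -43 0 0 0 1"

```text
time: 34.5
tool_pos: [414.1, -154.9, 235.7]
orientation: [3.139, -0.129, 0.0]
wrist_force: [-0.1, 0.5, -0.0]
gripper_width: -0.1
grasp_force: 0.0
```

Call:
apply_moves:
  moves: "0 0 -4 0 0 -3 1; 0 0 -4 0 0 -6 1; 0 0 -4 0 0 -9 1; 0 0 -4 0 0 -11 1; 0 0 -4 0 0 -11.5 1"

```text
time: 35.0
tool_pos: [413.0, -154.8, 119.0]
orientation: [3.133, -0.229, -0.007]
wrist_force: [0.5, -0.2, 0.2]
gripper_width: 0.2
grasp_force: 0.0
```

```bash
python3 - <<'E'
from h import *
for n in ('side','scene'):
    f=grab(n); g=f['frame'].astype(int)
    r=((g[:,:,0]>1.6*g[:,:,1]+20)&(g[:,:,0]>1.6*g[:,:,2]+20)&(g[:,:,0]>80)).astype(np.uint8)
    k,l,st,c=cv2.connectedComponentsWithStats(r)
    p=proj(f,(505,-168.5,80)); print(n,p)
    for i in range(1,k):
        if st[i,4]>15 and np.linalg.norm(c[i]-p)<60: print(st[i],c[i].round(1))
E
```

```text
side [290.23169654 260.36893623]
[298 209  28  11  41] [313.1 213.7]
[273 211   4   9  21] [274.5 215. ]
[287 214  97  65 335] [337.1 252.7]
[284 253  13  18 107] [289.9 261.5]
scene [272.2722418  175.65742377]
[201 159  75  57 324] [238.  188.2]
[267 172  10  13  66] [271.6 177.7]
```

Call:
apply_moves:
  moves: "0 0 0 0.5 -0.07 0 1; 0 0 0 1 -0.15 0 1; 0 0 0 1.5 -0.2 0 1; 0 0 0 2 -0.3 0 1; 0 0 0 2.5 -0.36 0 1"

```text
time: 35.6
tool_pos: [438.3, -158.3, 120.8]
orientation: [-3.132, 0.228, 0.004]
wrist_force: [-5.6, -0.5, 3.8]
gripper_width: 0.1
grasp_force: 2.5
```

Call:
apply_moves:
  moves: "0 0 0 0.5 -0.07 0 1; 0 0 0 1 -0.15 0 1; 0 0 0 1.5 -0.2 0 1; 0 0 0 2 -0.3 0 1; 0 0 0 2.5 -0.36 0 1"

```text
time: 36.1
tool_pos: [463.0, -161.9, 120.7]
orientation: [-3.132, 0.229, 0.005]
wrist_force: [-5.5, 1.0, 5.5]
gripper_width: 0.2
grasp_force: 3.0
```

Call:
apply_moves:
  moves: "0 0 0 0.5 -0.07 0 1; 0 0 0 1 -0.15 0 1; 0 0 0 1.5 -0.2 0 1; 0 0 0 2 -0.3 0 1; 0 0 0 2.5 -0.36 0 1"

```text
time: 36.6
tool_pos: [487.5, -165.5, 120.6]
orientation: [-3.132, 0.229, 0.007]
wrist_force: [-6.2, 0.2, 5.8]
gripper_width: -0.0
grasp_force: 3.5
```

Call:
apply_moves:
  moves: "0 0 0 0.5 -0.07 0 1; 0 0 0 1 -0.15 0 1; 0 0 0 1.5 -0.2 0 1; 0 0 0 2 -0.3 0 1; 0 0 0 2.5 -0.36 0 1"

```text
time: 37.1
tool_pos: [512.1, -169.2, 120.6]
orientation: [-3.131, 0.229, 0.008]
wrist_force: [-7.6, 0.3, 5.8]
gripper_width: -0.2
grasp_force: 4.0
```

Call:
apply_moves:
  moves: "0 0 0 0.2 -0.03 0 1; 0 0 0 0.4 -0.06 0 1; 0 0 0 0.6 -0.09 0 1; 0 0 0 0.8 -0.11 0 1; 0 0 0 1.0 -0.14 0 1"

```text
time: 37.6
tool_pos: [522.1, -170.7, 120.6]
orientation: [-3.132, 0.229, 0.008]
wrist_force: [-6.9, 0.9, 6.1]
gripper_width: -0.0
grasp_force: 3.8
```

Call:
apply_moves:
  moves: "0 0 0 0.2 -0.03 0 1; 0 0 0 0.4 -0.06 0 1; 0 0 0 0.6 -0.09 0 1; 0 0 0 0.7 -0.1 0 1; 0 0 0 0.8 -0.11 0 1"

```text
time: 38.1
tool_pos: [529.9, -171.8, 120.6]
orientation: [-3.132, 0.229, 0.008]
wrist_force: [-7.5, 1.4, 6.6]
gripper_width: 0.1
grasp_force: 4.1
```

Call:
apply_moves:
  moves: "0 0 0 0.15 -0.02 0 1; 0 0 0 0.3 -0.04 0 1; 0 0 0 0.4 -0.06 0 1; 0 0 0 0.5 -0.07 0 1; 0 0 0 0.6 -0.09 0 1"

```text
time: 38.6
tool_pos: [531.7, -172.3, 120.2]
orientation: [-3.128, 0.23, 0.023]
wrist_force: [-20.1, 3.4, 17.9]
gripper_width: -0.4
grasp_force: 10.3
```

Call:
apply_moves:
  moves: "0 0 0 -0.4 0.06 0 1; 0 0 0 -0.8 0.12 0 1; 0 0 0 -1.3 0.2 0 1; 0 0 0 -1.8 0.25 0 1; 0 0 0 -2.3 0.33 0 1"

```text
time: 39.1
tool_pos: [515.9, -169.4, 121.1]
orientation: [3.133, -0.228, 0.003]
wrist_force: [0.4, -0.4, -0.1]
gripper_width: 0.0
grasp_force: 0.0
```

Call:
apply_moves:
  moves: "0 0 0 -2 0.3 0 1; 0 0 0 -4 0.6 0 1; 0 0 0 -4 0.6 3 1; 0 0 0 -4 0.6 8 1; 0 0 0 -4 0.6 12 1"

```text
time: 39.6
tool_pos: [475.6, -163.8, 242.9]
orientation: [3.133, -0.229, 0.003]
wrist_force: [1.7, 0.3, -0.4]
gripper_width: -0.2
grasp_force: 0.0
```

Call:
apply_moves:
  moves: "0 0 0 0 0 0 1; 0 0 0 0 0 0 1; 0 0 0 0 0 0 1; 0 0 0 0 0 0 1; 0 0 0 0 0 0 1"

```text
time: 40.1
tool_pos: [474.7, -163.3, 239.9]
orientation: [3.133, -0.229, -0.003]
wrist_force: [0.0, -0.2, -0.0]
gripper_width: 0.1
grasp_force: 0.0
```

```bash
python3 - <<'E'
from h import *
s=monitor.state();print(s['time'],s['tool_pos'])
d=np.array([0.9895,-0.1444,0])
for n,P in (('wrist',(440,-159,58)),('side',(440,-159,58)),('scene',(440,-159,58))):
    f=grab(n,n+'14'); g=f['frame'].astype(int)
    print(n,{k:[proj(f,np.array(P)+d*k+np.array([.1444,.9895,0])*v).round().tolist() for v in (-110,0,110)] for k in (0,91.5,102)})
    y=((g[:,:,0]>120)&(g[:,:,1]>0.6*g[:,:,0])&(g[:,:,2]<0.4*g[:,:,0])).astype(np.uint8)
    k,l,st,c=cv2.connectedComponentsWithStats(y)
    for i in range(1,k):
        if st[i,4]>40: print(st[i],c[i].round())
E
```

```text
40.1 [ 474.71414786 -163.31653334  239.86745644]
wrist {0: [[428.0, 249.0], [282.0, 249.0], [137.0, 249.0]], 91.5: [[443.0, 125.0], [282.0, 125.0], [121.0, 125.0]], 102: [[445.0, 109.0], [282.0, 109.0], [119.0, 109.0]]}
[  0   0  45  12 400] [24.  4.]
[ 124  116  320   10 3144] [283. 121.]
[  0 293  40  55 604] [ 23. 325.]
side {0: [[289.0, 303.0], [269.0, 274.0], [251.0, 250.0]], 91.5: [[320.0, 290.0], [298.0, 263.0], [279.0, 239.0]], 102: [[323.0, 288.0], [301.0, 262.0], [282.0, 238.0]]}
[ 340  184   55   48 1394] [366. 209.]
[280 241  41  59 492] [300. 269.]
scene {0: [[273.0, 159.0], [288.0, 174.0], [305.0, 191.0]], 91.5: [[251.0, 167.0], [266.0, 183.0], [282.0, 201.0]], 102: [[249.0, 167.0], [264.0, 184.0], [279.0, 202.0]]}
[263 183  18  29  73] [276. 199.]
[222 214   6  15  57] [225. 220.]
[ 165  220   55   56 1054] [190. 244.]
[256 233  18  10 105] [265. 239.]
[310 239  11  16  46] [315. 246.]
[390 240  13  16  46] [397. 248.]
[347 274  24  10  57] [359. 279.]
```

```bash
python3 -c "
from rig import bot
print(bot.close_job())"
```

```text
the job is handed in; nothing more can be done
None
```

The job is handed in with every step done: the tray is inside the marks, all three pistons stand in wells, the plate is flush on its pins, and the drawer is latched (panel about 91.5 mm in by the wrist camera). The first push stopped about 5 mm short and the drawer sprang open, so I turned the gripper and pushed again; after that I could not see the plate and pistons to check them, and the hand-in returned no verdict.

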